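# Mark a batch of hose fittings under the guard

### The arm

A 6-joint arm with a two-finger parallel gripper is mounted at the origin on the work surface. World frame = base frame: x ahead of the robot, y to its left, z up, the work surface at z = 0. Lengths are in m, angles in degrees, forces in N, time in s.
With the tool pointing down it reaches from about 0.3 to 0.75 m from the base axis. Payload 8.5 kg.
Tool frame: the origin (TCP) lies midway between the tips of the shut fingers; the grasp point (between the pads) lies 19 mm behind it; z points along the fingers, y is the line along which they close (so a half turn about z gives the same grasp; the last joint's range is limited). The gripper opens to 85 mm and grips with 20 to 120 N. Pads are 22 mm wide; open, the fingers measure 114 mm over their backs; the gripper's body (76 mm by 85 mm) begins 54 mm behind the grasp point. The pads swing forward as they close: fully open they stand 13 mm farther back than shut.
Start: joints at [52.237, 21.807, 74.336, -0, 83.858, -12.336], TCP at [0.236, 0.497, 0.194] pointing down, gripper open.
Joint ranges: [-178.18, 178.18], [-50.72, 133.34], [12.68, 142.11], [-81.47, 261.47], [9.98, 163.14], [-165.26, 165.26]. Speed limits (degrees/s): [136.94, 136.94, 180, 180, 180, 180].

### API

Orientations are given as a 3x3 rotation matrix whose columns are the frame's x, y, z axes.
In Python, from rig import observe, optics, order, spotter gives the robot as it stands.
- The arm moves only by the tool move_arm, never from a script. Its argument "series" is text: rows parted by semicolons, each of 5 numbers parted by spaces: the shift along the tool's x, y, z in cm, then the turn about the tool's z in degrees, then the opening, from -1 (shut) to 1 (fully open). A call has 1 to 8 rows; each row is the pose to reach, as a shift and turn from the pose commanded when the call began, along the tool's axes at that moment; what a row does not reach only later rows make up. A row lasts 1/8 s, in which the tool goes at most 62.5 mm and 10.7 degrees, less where a joint would pass 70% of its speed; a pose out of reach is approached as far as the arm can. A call with a gripper value outside its range is refused whole. The fingers move at their own pace and stop on an object; "force" is the grip in N (left out, the last holds). Time passes only in rows, so rows that repeat a pose let the fingers close. It gives the time, the measured TCP pose, the force, the opening and the grip force at its end, in the units of the state.
- observe(): the state, without advancing time (a new reading comes with each control period).
- optics.get_image(name): name is "side" or "top"; returns a dict with "pixels" (480x640x3 uint8, blue, green, red), "camera_matrix" (3x3 intrinsics, pixels), "rvec" (rotation vector, rad) and "tvec" (3), from world to camera coordinates, as OpenCV has them. Camera axes: x right, y down, z forward; pixel columns grow to the right and rows downward; lengths in m; the calibration is good to about 2 mm. A picture is of the moment at which its call begins. There is no depth.
- order.close_job(): hands the job in; it is judged then, once.
Trained networks look in the newest picture that a camera, given by its name, has taken for a name from the list of things; names that differ only in an ending like _2 or _b are one class to them, and where a whole thing is asked for, a point or a joint stands for the part that bears it (a point fixed in the world has none). Each returns a list of dicts, best first, with "score" (0 to 1); they miss things now and then, are a little off and sometimes report something else, mostly with a low value. They report only what shows in the picture. A call takes as long as a camera call. They do not tell look-alikes from the thing itself.
- spotter.find_in(thing, camera): "point" ([x, y, z] in m, in world coordinates, good to about 4 mm: the middle of the surface that is visible of it).
- spotter.cut_out(thing, camera): "pixels" (480x640 bool, what is visible of it).
- spotter.mark_of(thing, camera): "point" ([x, y, z] in m, in world coordinates, good to about 4 mm: a listed point, or the origin of a listed thing).
The state is a dict: "time_s": time; "q": joint angles; "qvel": joint speeds; "joint_efforts": joint torques, N m; "position": TCP position; "tool_rot": TCP orientation; "ft_force": force on the tool from outside, world axes, zero at the start; "wrist_torque": the same for the moment, N m; "grip_width": finger opening in m; "gripper_force": force on a finger pad.
Only numpy, scipy, OpenCV 4.12 (cv2) and the standard library are available. Lean on these libraries where they do the work, as an engineer would, in place of code of your own. Each camera call takes 0.05 s, during which the arm holds its last target. There are 200 camera calls.

### The job

Run a batch of hose fittings through the marking station: lift the empty carrier off its blue stand and set it on the station's open loading deck, front edge towards the blue guard, then stand every fitting upright in a carrier nest of its own shape, ferrules in round nests and port blocks in square ones, each right down on the nest floor. Slide the loaded carrier along the bed between the guide rails, under the guard and fully home against the rear stop, and with it home press the green start button right down. Then draw the carrier back out, every fitting still in its nest, until its nest board is wholly clear of the guard, and stand all the marked fittings upright on the green mat, leaving the empty carrier flat on the deck; do not strike the guard, and leave the spray can, spanner and cup alone.

Things in the scene. Friction and masses are not known exactly. Their poses are not given: they have to be found in the camera images.
- marker: marking station, fixed: aluminium bed 500 x 210 mm, 20 thick. Origin on the table under the bed's centre line; +x is the slide-in direction, z up. Bed from x = -300 (open loading deck) to +200 mm, top at z = 20. Steel guide rails 168 mm apart, 16 high, from x = -20 to 185, lead-ins flaring to about 200 apart at x = -70. Behind the guard a column 300 high
- guard: fixed blue guard hood with clear roof window, must not be struck; origin and axes as the marking station's. Covers x = 35 to 200 mm; cheeks 196 apart inside; lower edge of its front 100 above the table (80 above the bed), roof top at 150. The marking head rises 200 mm above the roof from x = 135 on
- mouth (a point): point on the bed's top face, on its centre line, under the guard's front edge (x = 35 mm of the station); axes as the station's
- stop (a point): middle of the black rubber rear stop's face at bed height (x = 174 mm of the station). With its front edge against it the carrier has its origin at x = 98
- start_top (a point): centre of the top face of the green start button, 32 mm across, pressed straight down; it sits on a blue pod 70 x 70 mm, 90 high, at x = 45, y = 152 mm of the station
- start (a joint): travel of the spring start button, 0 = up, 0.006 m = fully down (about 4 N); it springs back
- carrier: loose carrier, 0.6 kg: white nest board 152 (x) x 160 (y) x 26 mm with four nests, behind it (-x) a tail plate 12 mm thick with a black cross handle. Origin on its underside amid the nests; z up; front edge at x = +76, rear edge at -165 mm. Goes in front edge first. Starts level on the blue stand. Empty it balances about 63 mm ahead of the handle: grip firmly (about 90 N)
- green_mat: green mat for finished parts, flat on the table, fixed, 240 (x) x 110 (y) mm, 1 mm thick and soft: parts on it stand at table height; origin on the table under its centre
- stand: blue stand, fixed, 200 x 130 mm, two bearers 60 mm high across it; origin on the table under its centre
- carrier_handle (a point): centre of the carrier's handle: a flat-sided bar 14 mm thick (along carrier x), 134 mm long (along carrier y) and 22 mm high on two end posts, 150 mm behind the carrier's origin and 90 mm above its underside; 67 mm free between the bar and the tail plate below it. Taken from above, fingers closing along carrier x
- nest_round_1 (a point): centre of the floor of a round nest in the carrier, 52 mm across, 20 mm deep (floor 6 mm above the carrier's underside), for a ferrule
- nest_square_1 (a point): centre of the floor of a square nest in the carrier, 52 x 52 mm, sides along the carrier's x and y, 20 mm deep (floor 6 mm above the carrier's underside), for a port block; axes as the carrier's
- ferrule_1: steel hose ferrule, plain round, 46 mm across, 60 mm high, 0.16 kg, standing upright; origin at the centre of its underside, z along its axis. May be absent
- block_1: brass port block, 46 x 46 mm square, 60 mm high, 0.18 kg, black port holes, standing upright; origin at the centre of its underside, x and y square to its sides. Any quarter turn fits a square nest. May be absent
- nest_round_2 (a point): centre of the floor of a round nest in the carrier, 52 mm across, 20 mm deep (floor 6 mm above the carrier's underside), for a ferrule
- nest_square_2 (a point): centre of the floor of a square nest in the carrier, 52 x 52 mm, sides along the carrier's x and y, 20 mm deep (floor 6 mm above the carrier's underside), for a port block; axes as the carrier's
- ferrule_2: steel hose ferrule, plain round, 46 mm across, 60 mm high, 0.16 kg, standing upright; origin at the centre of its underside, z along its axis. May be absent
- block_2: brass port block, 46 x 46 mm square, 60 mm high, 0.18 kg, black port holes, standing upright; origin at the centre of its underside, x and y square to its sides. Any quarter turn fits a square nest. May be absent
- spray: bystander: spray can 52 mm across, 120 high, origin under its centre
- spanner: bystander: spanner 180 mm long lying on the table, origin under its middle
- pot: bystander: blue cup 72 mm across, 80 high, origin under its centre
There are look-alikes about, which are no part of the job. What is shaped like the ferrule_1 but orange or red is not meant.

How it is judged (in metres and radians):
On the way, in this order (a step that is already met when the one before it is completed fails the run):
1. the carrier is set flat on the open loading deck, front edge towards the guard, clear of the guard (z of carrier in the frame of marker between 0.012 and 0.027 m and y of carrier in the frame of marker between -0.04 and 0.04 m and angle between carrier's own z axis and vertical below 0.06 rad and x of carrier in the frame of marker between -0.2 and -0.045 m and x of carrier_handle in the frame of marker below -0.19 m), for 0.2 s.
2. with the carrier on the deck, every fitting present stands on the floor of a nest of its own shape (all of step 1 and (horizontal distance between ferrule_1 and nest_round_1 below 0.008 m or horizontal distance between ferrule_1 and nest_round_2 below 0.008 m) and z of each of ferrule_1, ferrule_2, block_1, block_2 in the frame of carrier below 0.012 m and angle between each of ferrule_1, ferrule_2, block_1, block_2's own z axis and vertical below 0.12 rad and (horizontal distance between ferrule_2 and nest_round_1 below 0.008 m or horizontal distance between ferrule_2 and nest_round_2 below 0.008 m) and (horizontal distance between block_1 and nest_square_1 below 0.008 m or horizontal distance between block_1 and nest_square_2 below 0.008 m) and (horizontal distance between block_2 and nest_square_1 below 0.008 m or horizontal distance between block_2 and nest_square_2 below 0.008 m)), for 0.2 s.
3. the loaded carrier is home against the rear stop under the guard (z of carrier in the frame of marker between 0.012 and 0.027 m and y of carrier in the frame of marker between -0.04 and 0.04 m and angle between carrier's own z axis and vertical below 0.06 rad and x of carrier in the frame of marker above 0.09 m and (horizontal distance between ferrule_1 and nest_round_1 below 0.008 m or horizontal distance between ferrule_1 and nest_round_2 below 0.008 m) and z of each of ferrule_1, ferrule_2, block_1, block_2 in the frame of carrier below 0.012 m and angle between each of ferrule_1, ferrule_2, block_1, block_2's own z axis and vertical below 0.12 rad and (horizontal distance between ferrule_2 and nest_round_1 below 0.008 m or horizontal distance between ferrule_2 and nest_round_2 below 0.008 m) and (horizontal distance between block_1 and nest_square_1 below 0.008 m or horizontal distance between block_1 and nest_square_2 below 0.008 m) and (horizontal distance between block_2 and nest_square_1 below 0.008 m or horizontal distance between block_2 and nest_square_2 below 0.008 m)), for 0.2 s.
4. the start button is pressed down with the loaded carrier home (all of step 3 and value of joint start above 0.0045 m), for 0.05 s.
5. the loaded carrier is drawn back out, clear of the guard, every fitting still in its nest (all of step 2), for 0.2 s.
At the end, for the whole second after the job is handed in: Every fitting present stands upright (0.12 rad) on the green mat; the carrier lies empty and flat on the loading deck within 40 mm of the bed's centre line, its origin 45 to 200 mm before the station's origin, handle away from the guard; all at rest, button up (all of step 1 and x of ferrule_1 in the frame of green_mat between -0.11 and 0.11 m and y of ferrule_1 in the frame of green_mat between -0.045 and 0.045 m and z of each of ferrule_1, ferrule_2, block_1, block_2 in the frame of green_mat below 0.006 m and x of ferrule_2 in the frame of green_mat between -0.11 and 0.11 m and y of ferrule_2 in the frame of green_mat between -0.045 and 0.045 m and x of block_1 in the frame of green_mat between -0.11 and 0.11 m and y of block_1 in the frame of green_mat between -0.045 and 0.045 m and x of block_2 in the frame of green_mat between -0.11 and 0.11 m and y of block_2 in the frame of green_mat between -0.045 and 0.045 m and angle between each of ferrule_1, ferrule_2, block_1, block_2's own z axis and vertical below 0.12 rad and linear speed of each of carrier, ferrule_1, ferrule_2, block_1, block_2 below 0.02 m/s and value of joint start below 0.002 m); the robot touches nothing.
It fails at once if the guard is struck (more than 15 N) (contact force between guard and anything else above 15 N).
It fails at once if the spray can is disturbed (moved over 30 mm) (distance of spray from where it was at the start of the episode above 0.03 m).
It fails at once if the spanner is disturbed (moved over 30 mm) (distance of spanner from where it was at the start of the episode above 0.03 m).
It fails at once if the cup is disturbed (moved over 30 mm) (distance of pot from where it was at the start of the episode above 0.03 m).
Of ferrule_1, ferrule_2, block_1, block_2 only 2 to 3 are there at a start; the rules pass over those that are not, and their reading is None.
At some moment in a run one of ferrule_1, ferrule_2, block_1, block_2 may be knocked a few centimetres aside while the robot is not near it.
It also fails if it takes over 210 s, if anything falls off the work surface, if the arm or the gripper's body presses on something with over 40 N, if the wrist force passes 120 N, or if a joint passes its speed limit or range.

## Working session

There is one attempt and no reset: what is moved stays moved. The work goes in short steps, Python scripts to look and compute and a tool call to move; the robot and the scene stay as the last step left them, time stands still between calls to the robot, and variables do not carry over. Pictures are saved under pics/ and viewed, at most 16 in all, crops included, and the job is handed in when it is done.

Besides the shell and the picture viewer there is one more tool, called after "Emit:" by a JSON object that holds its "name" and its "arguments". move_arm: Moves the arm, as the interface text tells. Its arguments: {"type":"object","properties":{"series":{"type":"string"},"force":{"type":"number"}},"required":["series"]}

```bash
ls; mkdir -p pics; python3 - <<'E'
from rig import observe, optics, order, spotter
import cv2,numpy as np
for c in ("side","top"):
    im=optics.get_image(c); cv2.imwrite(f"pics/{c}0.png",im["pixels"])
    R=cv2.Rodrigues(im["rvec"])[0]; print(c,(-R.T@np.array(im["tvec"]).reshape(3)).round(3),im["camera_matrix"][0][0])
    for t in ["marker","guard","mouth","stop","start_top","carrier","green_mat","stand","carrier_handle","nest_round_1","nest_square_1","ferrule_1","block_1","spray","spanner","pot"]:
        print(t,[(np.round(d["point"],3).tolist(),round(d["score"],2)) for d in spotter.mark_of(t,c)][:5])
s=observe();print(s["time_s"],s["position"],s["tool_rot"],s["grip_width"])
E
```

```text
pics
side [ 0.395 -1.034  0.889] 486.72549619774696
marker [([0.618, 0.212, 0.002], 0.78)]
guard [([0.434, -0.08, 0.001], 0.59)]
mouth [([0.62, 0.248, 0.025], 0.66), ([0.62, 0.215, 0.0], 0.17)]
stop [([0.625, 0.386, 0.02], 0.73), ([0.633, -0.383, 0.061], 0.23)]
start_top [([0.475, 0.266, 0.105], 0.46)]
carrier [([0.632, -0.384, 0.06], 0.69)]
green_mat [([0.594, -0.189, -0.001], 0.81)]
stand [([0.619, 0.213, -0.001], 0.26)]
carrier_handle [([0.484, -0.427, 0.15], 0.59)]
nest_round_1 [([0.605, -0.431, 0.065], 0.89), ([0.653, -0.33, 0.063], 0.85)]
nest_square_1 [([0.68, -0.405, 0.067], 0.69)]
ferrule_1 [([0.336, 0.04, -0.002], 0.66), ([0.43, -0.081, 0.006], 0.63)]
block_1 [([0.426, 0.01, 0.0], 0.56), ([0.424, 0.366, -0.0], 0.21)]
spray [([0.42, 0.364, 0.0], 0.64)]
spanner [([0.486, -0.427, 0.149], 0.69), ([0.347, 0.259, -0.004], 0.63), ([0.633, -0.38, 0.061], 0.17)]
pot [([0.319, -0.44, -0.003], 0.81), ([0.624, 0.389, 0.018], 0.71)]
top [ 0.335 -0.024  1.322] 535.8477917977573
marker [([0.619, 0.22, 0.005], 0.79)]
guard []
mouth [([0.617, 0.253, 0.02], 0.73)]
stop [([0.617, 0.25, 0.02],
[... 243 characters left out ...]
], 0.83), ([0.653, -0.326, 0.068], 0.35)]
nest_round_1 [([0.654, -0.329, 0.068], 0.89), ([0.608, -0.426, 0.068], 0.75), ([0.466, 0.263, 0.11], 0.64)]
nest_square_1 [([0.581, -0.349, 0.068], 0.87), ([0.681, -0.411, 0.07], 0.76)]
ferrule_1 [([0.335, -0.274, 0.0], 0.87), ([0.432, -0.084, -0.003], 0.81), ([0.336, 0.043, 0.002], 0.63)]
block_1 [([0.429, 0.008, 0.001], 0.71)]
spray [([0.422, 0.368, -0.001], 0.95)]
spanner [([0.345, 0.259, 0.002], 0.82)]
pot [([0.32, -0.442, 0.006], 0.65)]
1.7 [0.23614776 0.49669825 0.19359474] [[-9.03129520e-01  4.29368222e-01 -5.16214516e-06]
 [ 4.29368221e-01  9.03129518e-01 -6.97172938e-05]
 [-2.52723048e-05 -6.51802072e-05 -9.99999998e-01]] 0.08507756173084147
```

View pics/top0.png

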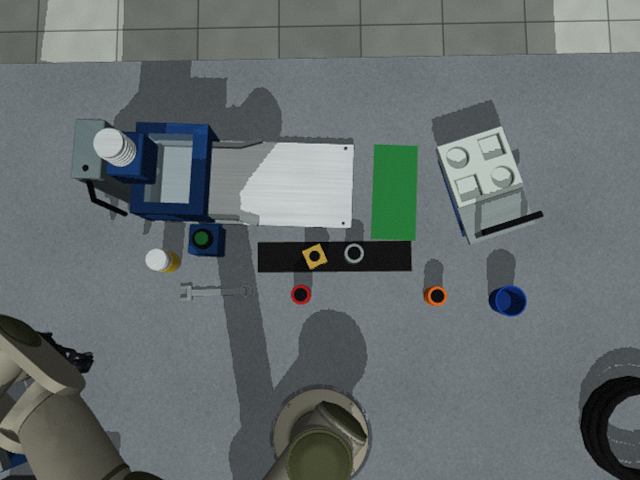

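View pics/side0.png

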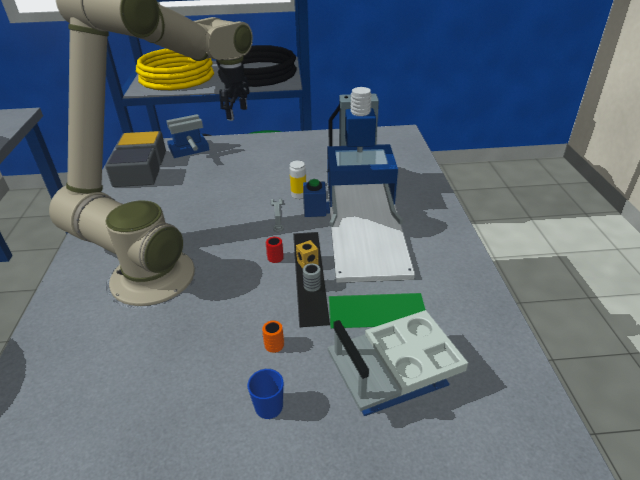

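Only two parts fit: steel ferrule at top (354,254) and brass block at (315,256). The red (301,295) and orange (436,296) rings are look-alikes because of their colour. I'll confirm in a crop and refine the poses.

```bash
cat > h.py <<'E'
from rig import observe, optics, order, spotter
import cv2,numpy as np
class Cam:
    def __init__(s,name):
        im=optics.get_image(name); s.px=im["pixels"]; s.K=np.array(im["camera_matrix"]); s.rv=np.array(im["rvec"],float); s.tv=np.array(im["tvec"],float).reshape(3)
        s.R=cv2.Rodrigues(s.rv)[0]; s.c=-s.R.T@s.tv
    def back(s,uv,z):
        uv=np.atleast_2d(np.array(uv,float)); d=np.c_[uv,np.ones(len(uv))]@np.linalg.inv(s.K).T@s.R
        return (s.c+d*((z-s.c[2])/d[:,2])[:,None])[:,:2]
    def proj(s,P): return cv2.projectPoints(np.atleast_2d(np.array(P,float)),s.rv,s.tv,s.K,None)[0].reshape(-1,2)
def rect(cam,mask,z):
    n=max(cv2.findContours(mask.astype(np.uint8),cv2.RETR_EXTERNAL,cv2.CHAIN_APPROX_NONE)[0],key=cv2.contourArea)
    w=cam.back(n.reshape(-1,2),z).astype(np.float32)*1000
    return cv2.minAreaRect(w),n
E
python3 - <<'E'
from h import *
c=Cam("top"); c2=Cam("side")
a=cv2.resize(c.px[225:315,250:450],None,fx=4,fy=4,interpolation=cv2.INTER_CUBIC)
b=cv2.resize(c.px[90:250,425:550],None,fx=3,fy=3,interpolation=cv2.INTER_CUBIC)
out=np.zeros((560,800,3),np.uint8);out=np.vstack([a,np.zeros((240,800,3),np.uint8)])
d=cv2.resize(c.px[120:240,60:365],None,fx=1.95,fy=1.95); out[360:594,:d.shape[1]]=d
cv2.imwrite("pics/crop1.png",out); cv2.imwrite("pics/crop2.png",b)
for t,z in [("green_mat",0.001),("ferrule_1",.06),("block_1",.06),("carrier",.086),("carrier_handle",.16),("start_top",.09),("nest_round_1",.066),("marker",.02)]:
    for q,m in [(k,k["pixels"]) for k in spotter.cut_out(t,"top")][:3]:
        if m.sum()<20: continue
        r,n=rect(c,m,z); print(t,round(q["score"],2),np.round(r[0],1),np.round(r[1],1),round(r[2],1),cv2.boundingRect(n))
E
```

```text
green_mat 0.9 [ 587.9 -189.6] [112.1 239.9] 87.0 (371, 145, 47, 96)
green_mat 0.5 [ 605.7 -424.1] [260.3 197. ] 18.3 (435, 128, 108, 117)
ferrule_1 0.84 [ 330.4 -270.8] [53.6 44. ] 89.5 (423, 286, 24, 20)
ferrule_1 0.71 [335.   41.9] [43.1 42.9] 44.8 (291, 285, 20, 20)
ferrule_1 0.53 [430.2 -83.6] [44.8 40.2] 89.5 (344, 245, 20, 18)
block_1 0.78 [422.8   7.2] [48.7 44.3] 26.0 (304, 245, 24, 24)
block_1 0.2 [415.6 368.9] [86.1 55.8] 71.3 (146, 248, 35, 26)
carrier 0.83 [ 587.6 -399.9] [243.6 187.2] 18.0 (436, 127, 108, 118)
carrier_handle 0.72 [ 573.1 -376.3] [227.9 174.8] 17.7 (436, 127, 107, 118)
carrier_handle 0.3 [566.1 238.2] [636.9 294.6] 85.1 (71, 119, 285, 138)
start_top 0.73 [466.1 270. ] [30.6 30.4] 89.5 (195, 232, 14, 14)
start_top 0.32 [414.8 359.2] [82.  52.9] 68.0 (146, 248, 35, 25)
nest_round_1 0.82 [ 591.8 -405.9] [246.7 189.4] 17.5 (436, 127, 108, 118)
nest_round_1 0.38 [586.2 257.3] [681.3 320.5] 86.4 (71, 119, 284, 138)
marker 0.67 [595.5 267.6] [711.7 332.2] 86.4 (71, 119, 284, 138)
```

View pics/crop1.png

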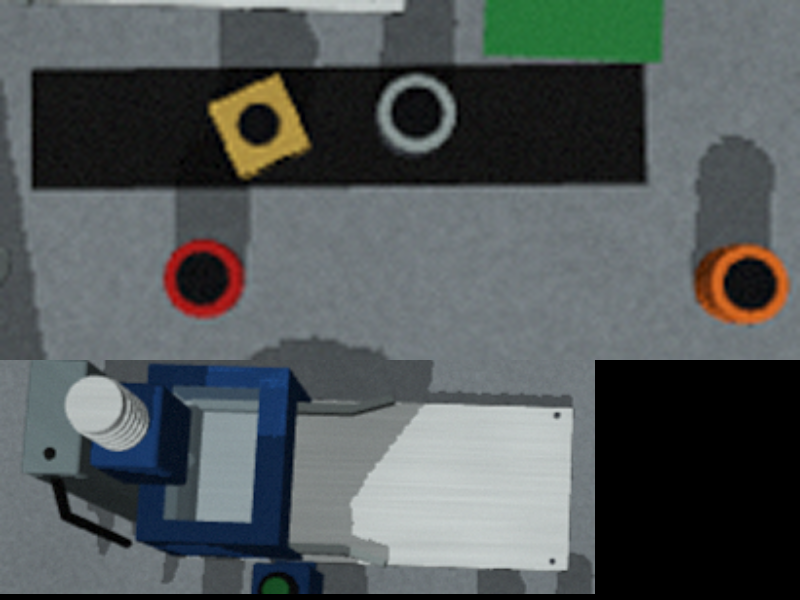

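View pics/crop2.png

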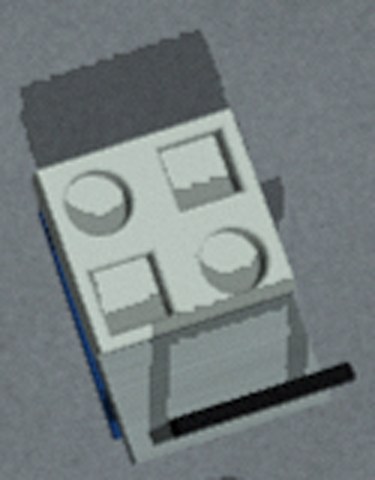

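The crop confirms it: steel grey ring (354,254) is the ferrule and the brass square (315,256) is the block; red and orange rings are look-alikes. Next I'll fit precise poses.

```bash
cat > fit.py <<'E'
from h import *
from scipy.optimize import least_squares
def pose2d(model,world):
    """rigid 2D fit model->world: x,y,yaw(deg), rms mm"""
    m,w=np.array(model),np.array(world); mc,wc=m.mean(0),w.mean(0)
    H=(m-mc).T@(w-wc); a=np.arctan2(H[0,1]-H[1,0],H[0,0]+H[1,1])
    R=np.array([[np.cos(a),-np.sin(a)],[np.sin(a),np.cos(a)]]); t=wc-R@mc
    return t,np.degrees(a),(np.linalg.norm((m@R.T+t)-w,axis=1)*1000).round(1)
E
python3 - <<'E'
from fit import *
c=Cam("top"); g=cv2.cvtColor(c.px,cv2.COLOR_BGR2GRAY)
def sub(p): return cv2.cornerSubPix(g,np.array(p,np.float32).reshape(-1,1,2),(3,3),(-1,-1),(3,30,.01)).reshape(-1,2)
# carrier board top corners: FL(front,y+),FR, RR, RL
cr=np.array([[38,172],[228,110],[295,282],[103,353]],float); cr=(cr+.5)/3-.5+[425,90]
s=sub(cr); print("corners",cr.round(1).tolist(),s.round(1).tolist())
m=[[.076,.08],[.076,-.08],[-.076,-.08],[-.076,.08]]
for S in(cr,s): print("board",pose2d(m,c.back(S,.086)))
# handle bar
hsv=cv2.cvtColor(c.px,cv2.COLOR_BGR2HSV)
mk=np.zeros_like(g); mk[205:245,470:550]=(g[205:245,470:550]<35)
r,n=rect(c,mk,.161); print("handle",r)
b=sub([[353.8,143.6],[351.3,227.7]]); print("bed",b,c.back(b,.02))
mk=np.zeros_like(g); mk[135:235,240:365]=(g[135:235,240:365]>150)
nn=np.argwhere(mk)[:,::-1]
cols=range(285,345,3)
up=np.array([[u,nn[nn[:,0]==u][:,1].min()-.5] for u in cols]);dn=np.array([[u,nn[nn[:,0]==u][:,1].max()+.5] for u in cols])
for e in(up,dn):
    w=c.back(e,.02); v=cv2.fitLine(w.astype(np.float32)*1000,cv2.DIST_HUBER,0,.1,.1).ravel(); print("edge",v, np.degrees(np.arctan2(v[1],v[0])))
# green mat
mg=(hsv[...,0]>50)&(hsv[...,0]<75)&(hsv[...,1]>150); mg[:, :360]=0
print("mat",rect(c,mg,.001)[0])
# ferrule: outer circle of top ring; block top
mb=(hsv[...,0]>15)&(hsv[...,0]<30)&(hsv[...,1]>90)&(hsv[...,2]>90); mb[:230]=0; mb[:,:290]=0
print("block",rect(c,mb,.06)[0])
mf=np.zeros_like(g); mf[240:270,335:375]=g[240:270,335:375]>60
print("ferrule",rect(c,mf,.06)[0])
print("start",c.back([[202,239]],.1))
E
```

```text
corners [[437.3, 147.0], [500.7, 126.3], [523.0, 183.7], [459.0, 207.3]] [[436.6000061035156, 146.39999389648438], [500.79998779296875, 125.5999984741211], [522.2999877929688, 181.89999389648438], [458.0, 206.39999389648438]]
board (array([ 0.63081044, -0.3807063 ]), np.float64(18.36431997516913), array([2.1, 3. , 4.1, 0.2]))
board (array([ 0.63315931, -0.3795326 ]), np.float64(18.384470565454958), array([2.1, 4.1, 5.8, 1.3]))
handle ((486.1650085449219, -422.24102783203125), (12.30058765411377, 137.75181579589844), 17.907276153564453)
bed [[353.09265 144.30812]
 [350.3214  227.10718]] [[ 0.70529662 -0.08850394]
 [ 0.49794673 -0.07870128]]
edge [4.6562236e-02 9.9891537e-01 7.0935718e+02 1.0353637e+01] 87.33121
edge [5.1204052e-02 9.9868822e-01 5.0008658e+02 7.7465587e+00] 87.06493
mat ((589.0399169921875, -189.63656616210938), (107.10602569580078, 236.6633758544922), 86.9328384399414)
block ((424.871826171875, 8.80628776550293), (48.55106735229492, 47.26585388183594), 24.00409698486328)
ferrule ((432.564697265625, -83.67509460449219), (44.77703094482422, 44.963748931884766), 89.26461791992188)
start [[0.46385138 0.26635122]]
```

```bash
cat > p.py <<'E'
# usage: p.py [x,y,z,a ...]  shift from the present pose through world waypoints (tool down, a = angle of tool y)
import sys; from h import *
s=observe(); R=np.array(s["tool_rot"]); a=np.degrees(np.arctan2(R[1,1],R[0,1])); p=np.array(s["position"])
print("t",round(s["time_s"],2),"pos",p.round(4),"a",round(a,1),"w",round(s["grip_width"],4),"F",np.round(s["ft_force"],1),"tilt",np.degrees(np.arccos(-R[2,2])).round(2))
for w in sys.argv[1:]:
    x,y,z,b=map(float,w.split(",")); d=np.array([x,y,z])-p; r=np.radians(a)
    t=[-np.sin(r)*d[0]+np.cos(r)*d[1], np.cos(r)*d[0]+np.sin(r)*d[1], -d[2]]
    print(w,"->",(np.array(t)*100).round(2),"turn",round(a-b,1)," rows",np.ceil(max(np.linalg.norm(d)/.0625,abs(a-b)/10.7)))
    p=np.array([x,y,z]); a=b
E
python3 p.py 0.40,0.05,0.30,18 0.488,-0.426,0.25,18 0.488,-0.426,0.131,18
```

```text
t 2.25 pos [0.2362 0.4967 0.1936] a 64.6 w 0.0857 F [-0.6  0.  -0.9] tilt 0.0
0.40,0.05,0.30,18 -> [-33.98 -33.31 -10.64] turn 46.6  rows 8.0
0.488,-0.426,0.25,18 -> [-47.99  -6.34   5.  ] turn 0.0  rows 8.0
0.488,-0.426,0.131,18 -> [ 0.   0.  11.9] turn 0.0  rows 2.0
```

Emit:
{"name": "move_arm", "arguments": {"series": "-34 -33.3 -10.6 46.6 1;-34 -33.3 -10.6 46.6 1;-34 -33.3 -10.6 46.6 1;-34 -33.3 -10.6 46.6 1;-34 -33.3 -10.6 46.6 1;-34 -33.3 -10.6 46.6 1;-34 -33.3 -10.6 46.6 1;-34 -33.3 -10.6 46.6 1", "force": 100}}

```text
time_s: 3.25
position: [0.4007, 0.0478, 0.3003]
tool_rot: [[-0.307, 0.952, 0.001], [0.952, 0.307, -0.0], [-0.0, 0.001, -1.0]]
ft_force: [0.6, -0.1, -0.1]
grip_width: 0.0853
gripper_force: 0.0
```

Emit:
{"name": "move_arm", "arguments": {"series": "-48 -6.3 5 0 1;-48 -6.3 5 0 1;-48 -6.3 5 0 1;-48 -6.3 5 0 1;-48 -6.3 5 0 1;-48 -6.3 5 0 1;-48 -6.3 5 0 1;-48 -6.3 5 0 1"}}

```text
time_s: 4.25
position: [0.4883, -0.4284, 0.2488]
tool_rot: [[-0.308, 0.952, -0.0], [0.952, 0.308, 0.0], [0.001, -0.0, -1.0]]
ft_force: [0.2, 0.9, 0.4]
grip_width: 0.0856
gripper_force: 0.0
```

```bash
python3 p.py 0.488,-0.426,0.25,18 0.488,-0.426,0.131,18; python3 - <<'E'
from h import *
Cam("side");Cam("top")
for k in("side","top"): print([(np.round(d["point"],4).tolist(),round(d["score"],2)) for d in spotter.mark_of("carrier_handle",k)])
c=Cam("side"); cv2.imwrite("pics/s1.png",cv2.resize(c.px[260:440,200:500],None,fx=2.5,fy=2.5))
E
```

```text
t 4.25 pos [ 0.4883 -0.4284  0.2488] a 17.9 w 0.0856 F [0.2 0.9 0.4] tilt 0.03
0.488,-0.426,0.25,18 -> [ 0.24  0.05 -0.12] turn -0.1  rows 1.0
0.488,-0.426,0.131,18 -> [ 0.   0.  11.9] turn 0.0  rows 2.0
[([0.4853, -0.4228, 0.149], 0.95)]
[([0.4883, -0.4285, 0.1555], 0.72)]
```

View pics/s1.png

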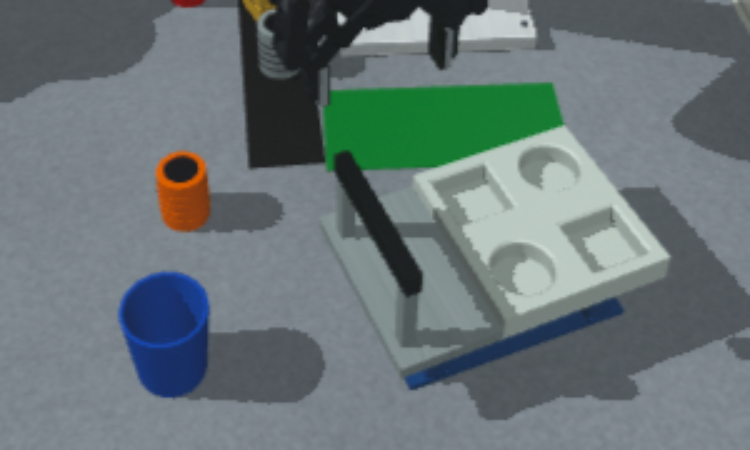

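The view shows the gripper straddling above the black handle (crop ≈(380,220)). Descending and gripping.

Emit:
{"name": "move_arm", "arguments": {"series": "0.2 0 6 0 1;0.2 0 11.8 0 1;0.2 0 11.8 0 1;0.2 0 11.8 0 -1;0.2 0 11.8 0 -1;0.2 0 11.8 0 -1;0.2 0 11.8 0 -1;0.2 0 11.8 0 -1", "force": 100}}

```text
time_s: 5.5
position: [0.4878, -0.4242, 0.1318]
tool_rot: [[-0.309, 0.951, 0.0], [0.951, 0.309, -0.0], [-0.0, 0.0, -1.0]]
ft_force: [-0.0, 0.2, -0.5]
grip_width: 0.0002
gripper_force: 0.0
```

Emit:
{"name": "move_arm", "arguments": {"series": "0 0 0 0 -1;0 0 0 0 -1;0 0 -1 0 -1;0 0 -2 0 -1;0 0 -3 0 -1;0 0 -4 0 -1;0 0 -5 0 -1;0 0 -5 0 -1"}}

```text
time_s: 6.5
position: [0.488, -0.4244, 0.1826]
tool_rot: [[-0.309, 0.951, 0.001], [0.951, 0.309, -0.001], [-0.002, 0.001, -1.0]]
ft_force: [0.1, 0.1, -0.1]
grip_width: -0.0001
gripper_force: 0.0
```

```bash
python3 p.py 0.602,-0.075,0.184,87.1; python3 - <<'E'
from h import *
c=Cam("side"); cv2.imwrite("pics/s2.png",cv2.resize(c.px[230:440,200:500],None,fx=2.5,fy=2.5))
E
```

```text
t 6.5 pos [ 0.488  -0.4244  0.1826] a 18.0 w -0.0001 F [ 0.1  0.1 -0.1] tilt 0.1
0.602,-0.075,0.184,87.1 -> [29.72 21.62 -0.14] turn -69.1  rows 7.0
```

View pics/s2.png

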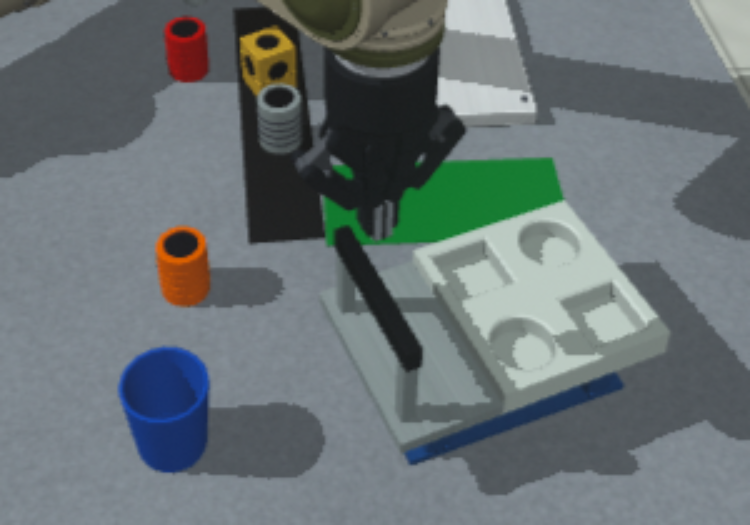

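```bash
python3 - <<'E'
from h import *
c=Cam("side"); t=Cam("top")
P=[[.488,-.4244,.1826],[.488,-.4244,.161],[.488,-.426,.15]]
print("side proj",c.proj(P).round(1)); print("top",t.proj(P).round(1))
for z in (.161,.15): print(z,c.back([[351,348]],z))
cv2.imwrite("pics/t2.png",cv2.resize(t.px[90:290,400:600],None,fx=3,fy=3))
print(c.c,c.R)
E
```

```text
side proj [[351.1 335.9]
 [350.9 343.5]
 [350.9 347.9]]
top [[516.  220.6]
 [512.5 222. ]
 [511.6 222.6]]
0.161 [[ 0.48671047 -0.43534008]]
0.15 [[ 0.48810181 -0.42629045]]
[ 0.39461465 -1.03435302  0.88911153] [[ 0.99635733 -0.08270384 -0.0207882 ]
 [-0.06708651 -0.60968991 -0.78979593]
 [ 0.0526448   0.78831357 -0.61301732]]
```

View pics/t2.png

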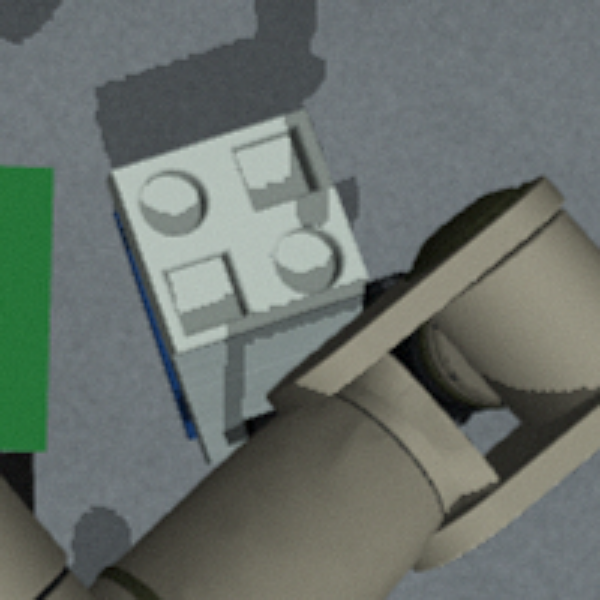

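```bash
python3 - <<'E'
from h import *
c=Cam("side"); t=Cam("top")
y=np.array([.429,.903,0])*.0425
P=np.array([.236,.497,.1936]); print(c.proj([P,P+y+[0,0,.013],P-y+[0,0,.013]]).round(1))
print(t.proj([P]))
im=cv2.imread("pics/side0.png"); a=cv2.resize(im[50:150,190:290],None,fx=4,fy=4,interpolation=cv2.INTER_CUBIC)
b=cv2.resize(c.px[270:370,300:400],None,fx=4,fy=4,interpolation=cv2.INTER_CUBIC)
cv2.imwrite("pics/ab.png",np.hstack([a,b]))
E
```

```text
[[239.8 128.7]
 [245.3 120. ]
 [233.2 130.4]]
[[ 80.21726179 343.72517273]]
```

View pics/ab.png

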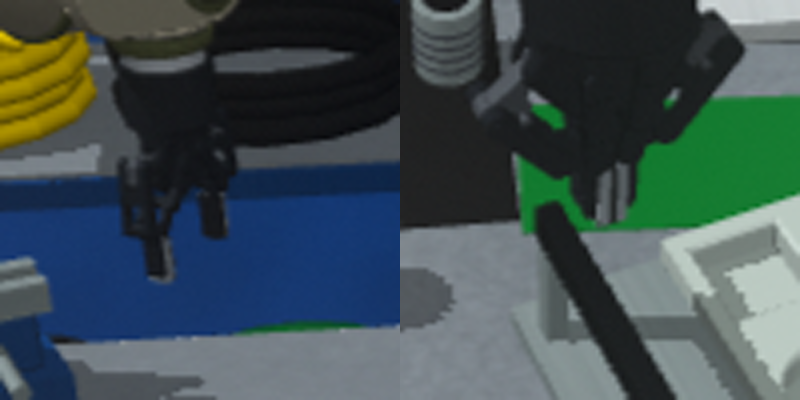

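The finger tips in the left crop (160,278)/(215,235) and right crop (612,222) appear about 11 px above where the reported TCP projects in both, so the real tips are ~35 mm higher than reported. That explains the miss. I'll go deeper and test by closing.

Emit:
{"name": "move_arm", "arguments": {"series": "0 0 0 0 1;0 0 0 0 1;0 0 0 0 1;0 0 0 0 1;0 0 2 0 1;0 0 5 0 1;0 0 6.5 0 1;0 0 6.5 0 1"}}

```text
time_s: 7.75
position: [0.4876, -0.4239, 0.116]
tool_rot: [[-0.309, 0.951, -0.001], [0.951, 0.309, 0.001], [0.001, -0.001, -1.0]]
ft_force: [0.1, 0.1, -0.2]
grip_width: 0.0853
gripper_force: 0.0
```

Emit:
{"name": "move_arm", "arguments": {"series": "0 0 0.8 0 1;0 0 1.5 0 1;0 0 1.5 0 1;0 0 1.5 0 -1;0 0 1.5 0 -1;0 0 1.5 0 -1;0 0 1.5 0 -1;0 0 1.5 0 -1"}}

```text
time_s: 8.75
position: [0.4878, -0.4243, 0.102]
tool_rot: [[-0.308, 0.951, 0.0], [0.951, 0.308, -0.001], [-0.001, 0.0, -1.0]]
ft_force: [-1.6, -0.1, 3.3]
grip_width: 0.0117
gripper_force: 98.8
```

Emit:
{"name": "move_arm", "arguments": {"series": "0 0 -0.5 0 -1;0 0 -1 0 -1;0 0 -2 0 -1;0 0 -3 0 -1;0 0 -4 0 -1;0 0 -5 0 -1;0 0 -5 0 -1;0 0 -5 0 -1"}}

```text
time_s: 9.75
position: [0.4877, -0.424, 0.1513]
tool_rot: [[-0.309, 0.951, -0.0], [0.951, 0.309, 0.0], [0.001, -0.0, -1.0]]
ft_force: [1.4, 1.1, -5.3]
grip_width: 0.012
gripper_force: 97.7
```

```bash
python3 p.py 0.602,-0.075,0.154,87.1; python3 - <<'E'
from h import *
c=Cam("side"); cv2.imwrite("pics/s3.png",np.hstack([cv2.resize(c.px[230:430,220:500],(560,400))]))
for k in ("carrier","carrier_handle","nest_round_1","nest_square_1"): print(k,[np.round(d["point"],3).tolist() for d in spotter.mark_of(k,"side")][:2])
E
```

```text
t 9.75 pos [ 0.4877 -0.424   0.1513] a 18.0 w 0.012 F [ 1.4  1.1 -5.3] tilt 0.04
0.602,-0.075,0.154,87.1 -> [29.67 21.64 -0.27] turn -69.1  rows 7.0
carrier [[0.631, -0.38, 0.11]]
carrier_handle [[0.483, -0.425, 0.201]]
nest_round_1 [[0.606, -0.431, 0.113], [0.655, -0.325, 0.111]]
nest_square_1 [[0.575, -0.354, 0.116], [0.678, -0.403, 0.113]]
```

View pics/s3.png

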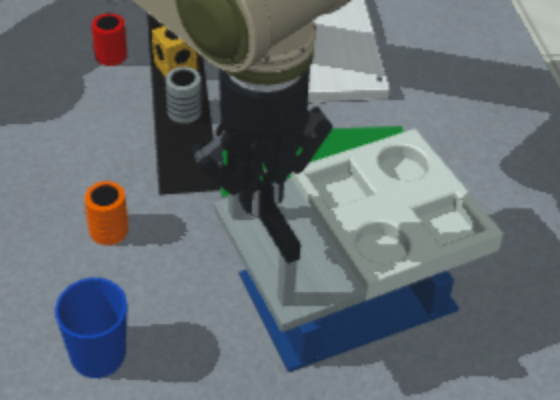

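The picture shows the carrier lifted level off the blue stand, bar held near (275,210). Carrying to above the deck.

Emit:
{"name": "move_arm", "arguments": {"series": "3.7 2.7 -0.3 -8.6 -1;7.4 5.4 -0.3 -17.3 -1;11.1 8.1 -0.3 -26 -1;14.8 10.8 -0.3 -34.6 -1;18.6 13.5 -0.3 -43.2 -1;22.3 16.2 -0.3 -51.8 -1;26 18.9 -0.3 -60.5 -1;29.7 21.6 -0.3 -69.1 -1"}}

```text
time_s: 11.0
position: [0.6021, -0.0736, 0.1548]
tool_rot: [[-0.999, 0.046, 0.001], [0.046, 0.999, -0.0], [-0.001, -0.0, -1.0]]
ft_force: [-0.1, -0.4, -4.8]
grip_width: 0.0117
gripper_force: 98.0
```

Emit:
{"name": "move_arm", "arguments": {"series": "0 0 0 0 -1;0 0 0 0 -1;0 0 0 0 -1"}}

```text
time_s: 11.38
position: [0.6015, -0.0761, 0.1546]
tool_rot: [[-0.999, 0.053, 0.0], [0.053, 0.999, -0.0], [-0.0, -0.0, -1.0]]
ft_force: [0.6, 0.3, -6.1]
grip_width: 0.0118
gripper_force: 98.3
```

```bash
cat > look.py <<'E'
import sys; from fit import *
S_O=np.array([.617,.215]); A=np.radians(87.1); RS=np.array([[np.cos(A),-np.sin(A)],[np.sin(A),np.cos(A)]])
def st(p): return ((np.array(p)[:2]-S_O)@RS*1000).round(1)
if __name__=="__main__":
    names=sys.argv[1:]
    for k in("top","side"):
        c=Cam(k)
        for n in names:
            for d in spotter.mark_of(n,k)[:3]:
                if d["score"]>.3: print(k,n,np.round(d["point"],4),"station mm",st(d["point"]),round(d["score"],2))
E
python3 p.py; python3 look.py carrier carrier_handle nest_round_1 nest_square_1
```

```text
t 11.38 pos [ 0.6015 -0.0761  0.1546] a 87.0 w 0.0118 F [ 0.6  0.3 -6.1] tilt 0.02
top carrier [0.6089 0.0759 0.1117] station mm [-139.3    1.1] 0.96
top carrier_handle [ 0.6038 -0.08    0.2082] station mm [-295.3   -1.7] 0.92
top nest_round_1 [0.5678 0.113  0.1205] station mm [-104.4   44. ] 0.78
top nest_round_1 [0.6489 0.0381 0.1179] station mm [-175.1  -40.8] 0.64
top nest_square_1 [0.5661 0.0406 0.1201] station mm [-176.8   42. ] 0.76
top nest_square_1 [0.6571 0.1074 0.1193] station mm [-105.4  -45.5] 0.56
side carrier [0.6123 0.0731 0.1146] station mm [-142.    -2.5] 0.91
side carrier_handle [ 0.6008 -0.0757  0.2021] station mm [-291.1    1.5] 0.86
side nest_round_1 [0.5722 0.1167 0.1161] station mm [-100.4   39.8] 0.89
side nest_round_1 [0.6501 0.0331 0.1202] station mm [-180.   -42.3] 0.78
side nest_square_1 [0.6545 0.1119 0.1181] station mm [-101.1  -42.7] 0.95
side nest_square_1 [0.5644 0.0368 0.118 ] station mm [-180.6   43.5] 0.86
```

Over the deck within ~2 mm of the centre line. Lowering.

Emit:
{"name": "move_arm", "arguments": {"series": "0 0 3 0 -1;0 0 6 0 -1;0 0 8 0 -1;0 0 8.8 0 -1;0 0 9.1 0 -1;0 0 9.2 0 -1;0 0 9.2 0 -1;0 0 9.2 0 -1"}}

```text
time_s: 12.88
position: [0.6019, -0.0751, 0.0632]
tool_rot: [[-0.999, 0.051, 0.001], [0.051, 0.999, -0.0], [-0.001, -0.0, -1.0]]
ft_force: [0.5, -1.4, -5.0]
grip_width: 0.0117
gripper_force: 98.4
```

Emit:
{"name": "move_arm", "arguments": {"series": "0 0 0.1 0 -1;0 0 0.1 0 -1;0 0 0.2 0 -1;0 0 0.2 0 -1"}}

```text
time_s: 13.38
position: [0.6019, -0.0751, 0.062]
tool_rot: [[-0.999, 0.051, 0.002], [0.051, 0.999, -0.001], [-0.002, -0.001, -1.0]]
ft_force: [-3.1, -1.1, 6.0]
grip_width: 0.0116
gripper_force: 100.1
```

Contact felt; releasing and moving over the ferrule.

Emit:
{"name": "move_arm", "arguments": {"series": "0 0 0 0 1;0 0 0 0 1;0 0 0 0 1;0 0 0 0 1;0 0 0 0 1;0 0 -4 0 1;0 0 -8 0 1;0 0 -12 0 1"}}

```text
time_s: 14.38
position: [0.6014, -0.0749, 0.1819]
tool_rot: [[-0.999, 0.051, -0.0], [0.051, 0.999, 0.0], [0.0, 0.0, -1.0]]
ft_force: [0.1, 0.4, 0.1]
grip_width: 0.0858
gripper_force: 0.0
```

```bash
python3 p.py 0.35,-0.08,0.182,87 0.432,-0.084,0.10,0; python3 look.py carrier ferrule_1 block_1 nest_round_1 nest_square_1; python3 - <<'E'
from h import *
c=Cam("top"); g=cv2.cvtColor(c.px,cv2.COLOR_BGR2GRAY)
cv2.imwrite("pics/raw_t4.png",c.px)
E
```

```text
t 14.38 pos [ 0.6014 -0.0749  0.1819] a 87.1 w 0.0858 F [0.1 0.4 0.1] tilt 0.01
0.35,-0.08,0.182,87 -> [ 2.509e+01 -1.790e+00 -1.000e-02] turn 0.1  rows 5.0
0.432,-0.084,0.10,0 -> [-8.21  0.03  8.2 ] turn 87.0  rows 9.0
top carrier [0.6077 0.0752 0.0184] station mm [-140.1    2.2] 0.96
top ferrule_1 [ 0.3358 -0.2738  0.    ] station mm [-502.4  256.1] 0.61
top ferrule_1 [ 0.4364 -0.082  -0.001 ] station mm [-305.8  165.3] 0.47
top nest_round_1 [0.5676 0.1167 0.026 ] station mm [-100.7   44.4] 0.69
top nest_round_1 [0.6515 0.0366 0.0268] station mm [-176.4  -43.5] 0.65
top nest_square_1 [0.6547 0.1094 0.0251] station mm [-103.6  -43. ] 0.79
top nest_square_1 [0.5688 0.0416 0.0286] station mm [-175.6   39.4] 0.59
side carrier [0.615  0.0728 0.0216] station mm [-142.1   -5.2] 0.7
side ferrule_1 [ 0.3351  0.0408 -0.0008] station mm [-188.2  272.7] 0.86
side ferrule_1 [ 0.3338 -0.2759 -0.0007] station mm [-504.6  258. ] 0.85
side ferrule_1 [ 0.4207  0.3626 -0.0006] station mm [137.5 203.5] 0.73
side block_1 [ 0.4213  0.3661 -0.0023] station mm [141.  203.1] 0.53
side nest_round_1 [0.6525 0.0341 0.0258] station mm [-178.9  -44.6] 0.74
side nest_round_1 [0.5706 0.1172 0.0223] station mm [-100.    41.4] 0.61
side nest_square_1 [0.563  0.0388 0.0243] station mm [-178.7   45. ] 0.74
side nest_square_1 [0.653  0.1139 0.0271] station mm [-99.1 -41.1] 0.57
```

Emit:
{"name": "move_arm", "arguments": {"series": "16.9 -1.7 0 85 1;16.9 -1.7 0 85 1;16.9 -1.7 0 85 1;16.9 -1.7 0 85 1;16.9 -1.7 2 85 1;16.9 -1.7 4 85 1;16.9 -1.7 5.2 85 1;16.9 -1.7 5.2 85 1"}}

```text
time_s: 16.02
position: [0.4315, -0.0832, 0.1278]
tool_rot: [[-0.03, 1.0, -0.002], [1.0, 0.03, 0.001], [0.001, -0.002, -1.0]]
ft_force: [0.4, 0.1, 0.6]
grip_width: 0.085
gripper_force: 0.0
```

Emit:
{"name": "move_arm", "arguments": {"series": "0 0 0 0 1;0 0 0 0 1;0 0 0 0 1"}}

```text
time_s: 16.4
position: [0.432, -0.0834, 0.1288]
tool_rot: [[-0.038, 0.999, 0.0], [0.999, 0.038, -0.0], [-0.0, 0.0, -1.0]]
ft_force: [0.2, -0.5, 0.4]
grip_width: 0.0853
gripper_force: 0.0
```

```bash
python3 p.py 0.432,-0.083,0.0,2; python3 look.py ferrule_1 block_1|grep -v " 0.33"; python3 - <<'E'
from h import *
c=Cam("side"); s=observe(); P=np.array(s["position"]); y=np.array(s["tool_rot"])[:,1]
print(c.proj([P,P+.0425*y,P-.0425*y,[.432,-.083,.06]]).round(1))
cv2.imwrite("pics/s5.png",cv2.resize(c.px[210:310,270:370],None,fx=6,fy=6,interpolation=cv2.INTER_CUBIC))
E
```

```text
t 16.4 pos [ 0.432  -0.0834  0.1288] a 2.2 w 0.0853 F [ 0.2 -0.5  0.4] tilt 0.02
0.432,-0.083,0.0,2 -> [ 0.04  0.   12.88] turn 0.2  rows 3.0
top ferrule_1 [ 0.3403  0.0412 -0.0015] station mm [-187.6  267.6] 0.67
top ferrule_1 [ 0.4336 -0.0828 -0.0024] station mm [-306.7  168.1] 0.4
top block_1 [ 4.303e-01  8.400e-03 -4.000e-04] station mm [-215.8  176. ] 0.46
side ferrule_1 [0.3352 0.042  0.0012] station mm [-187.   272.7] 0.89
side ferrule_1 [ 0.4332 -0.0826 -0.0018] station mm [-306.5  168.5] 0.69
side block_1 [0.4281 0.0079 0.0028] station mm [-216.4  178.2] 0.63
[[310.5 248. ]
 [327.4 246.4]
 [293.6 249.5]
 [311.4 268.6]]
```

View pics/s5.png

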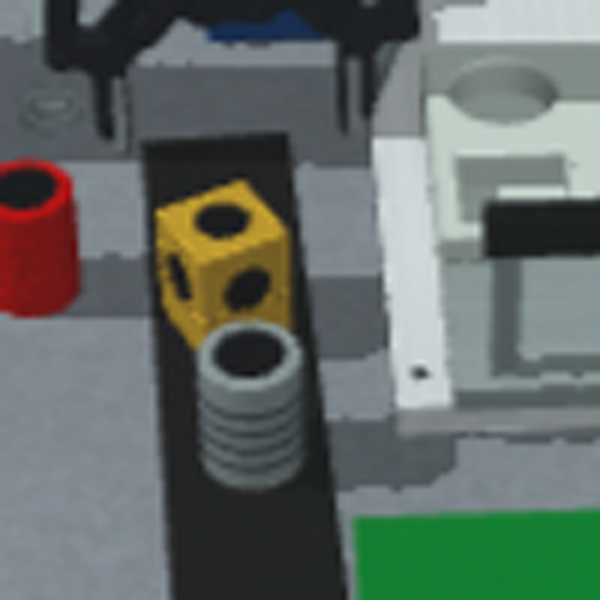

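Crop shows open fingers (105,135)/(345,130) straddling the steel ferrule's column at (250,350), at a height consistent with the ~35 mm offset. Grasping.

Emit:
{"name": "move_arm", "arguments": {"series": "0 0 6 0 1;0 0 10 0 1;0 0 12 0 1;0 0 12.8 0 1;0 0 12.8 0 1;0 0 12.8 0 -1;0 0 12.8 0 -1;0 0 12.8 0 -1", "force": 50}}

```text
time_s: 17.75
position: [0.4324, -0.0835, 0.0015]
tool_rot: [[-0.036, 0.999, 0.001], [0.999, 0.036, -0.001], [-0.001, 0.001, -1.0]]
ft_force: [-0.9, 1.2, 8.1]
grip_width: 0.0442
gripper_force: 49.7
```

Emit:
{"name": "move_arm", "arguments": {"series": "0 0 0 0 -1;0 0 -3 0 -1;0 0 -6 0 -1;0 0 -9 0 -1;0 0 -12 0 -1;0 0 -12 0 -1;0 0 -12 0 -1"}}

```text
time_s: 18.62
position: [0.4313, -0.0831, 0.1198]
tool_rot: [[-0.036, 0.999, -0.001], [0.999, 0.036, 0.001], [0.001, -0.001, -1.0]]
ft_force: [0.4, 1.3, -1.3]
grip_width: 0.044
gripper_force: 52.3
```

```bash
python3 p.py 0.5694,0.1158,0.12,2; python3 look.py ferrule_1 block_1|grep -v " 0.33"
```

```text
t 18.62 pos [ 0.4313 -0.0831  0.1198] a 2.1 w 0.044 F [ 0.4  1.3 -1.3] tilt 0.09
0.5694,0.1158,0.12,2 -> [19.37 14.52 -0.02] turn 0.1  rows 4.0
top block_1 [4.293e-01 7.800e-03 1.000e-04] station mm [-216.4  177. ] 0.72
side ferrule_1 [ 0.4335 -0.0813  0.119 ] station mm [-305.2  168.3] 0.76
side ferrule_1 [ 0.3402  0.0406 -0.0033] station mm [-188.2  267.6] 0.75
side block_1 [0.4265 0.0113 0.002 ] station mm [-213.1  180. ] 0.63
```

Emit:
{"name": "move_arm", "arguments": {"series": "19.4 14.5 0 0 -1;19.4 14.5 0 0 -1;19.4 14.5 0 0 -1;19.4 14.5 0 0 -1;19.4 14.5 3 0 -1;19.4 14.5 4.5 0 -1;19.4 14.5 4.5 0 -1;19.4 14.5 4.5 0 -1"}}

```text
time_s: 19.92
position: [0.5703, 0.1152, 0.0766]
tool_rot: [[-0.035, 0.999, 0.001], [0.999, 0.035, 0.0], [-0.0, 0.001, -1.0]]
ft_force: [-0.4, 0.5, -1.4]
grip_width: 0.0443
gripper_force: 52.4
```

```bash
python3 p.py 0.5694,0.1158,0.075,2; python3 look.py ferrule_1 nest_round_1 nest_square_1 carrier|grep -v " 0.33";  python3 - <<'E'
from h import *
c=Cam("side")
print(c.proj([[.5694,.1158,.07],[.5694,.1158,.046],[.5694,.1158,.13]]).round(1))
cv2.imwrite("pics/s6.png",cv2.resize(c.px[155:275,310:430],None,fx=5,fy=5,interpolation=cv2.INTER_CUBIC))
E
```

```text
t 19.93 pos [0.5703 0.1152 0.0766] a 2.0 w 0.0443 F [-0.4  0.5 -1.4] tilt 0.08
0.5694,0.1158,0.075,2 -> [ 0.06 -0.09  0.16] turn 0.0  rows 1.0
top ferrule_1 [ 3.325e-01 -2.743e-01 -2.000e-04] station mm [-503.1  259.4] 0.6
top ferrule_1 [ 0.4745 -0.0033 -0.0028] station mm [-225.2  131.3] 0.55
top nest_round_1 [0.6521 0.0367 0.0254] station mm [-176.3  -44.1] 0.8
top nest_square_1 [0.5645 0.0409 0.0254] station mm [-176.5   43.6] 0.55
top carrier [0.6079 0.077  0.021 ] station mm [-138.3    2.1] 0.97
side ferrule_1 [0.5702 0.119  0.078 ] station mm [-98.2  41.9] 0.59
side nest_round_1 [0.5709 0.1179 0.0223] station mm [-99.3  41.1] 0.75
side nest_round_1 [0.6523 0.0361 0.0234] station mm [-176.9  -44.3] 0.68
side nest_square_1 [0.6527 0.1135 0.0261] station mm [-99.6 -40.8] 0.93
side nest_square_1 [0.5629 0.0371 0.026 ] station mm [-180.4   45. ] 0.91
side nest_square_1 [0.6508 0.0357 0.0268] station mm [-177.4  -42.8] 0.4
side carrier [0.6122 0.0714 0.0229] station mm [-143.7   -2.5] 0.72
[[353.7 218. ]
 [353.6 224.7]
 [354.2 200.7]]
```

View pics/s6.png

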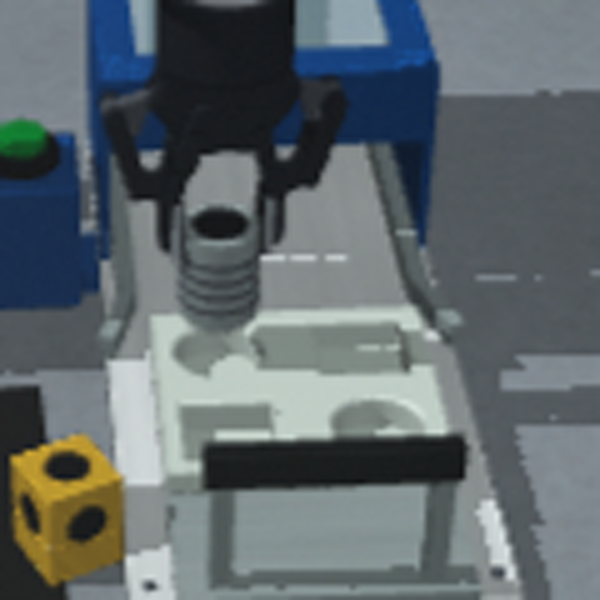

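The picture shows the ferrule held by its upper part directly over the front-left round nest (217,350); the block has been knocked aside to crop (65,510). Lowering part-way into the nest first.

Emit:
{"name": "move_arm", "arguments": {"series": "0.1 -0.1 1.5 0 -1;0.1 -0.1 2.5 0 -1;0.1 -0.1 3 0 -1;0.1 -0.1 3.4 0 -1;0.1 -0.1 3.8 0 -1;0.1 -0.1 3.8 0 -1"}}

```text
time_s: 21.22
position: [0.5687, 0.1167, 0.0374]
tool_rot: [[-0.036, 0.999, -0.0], [0.999, 0.036, 0.0], [0.0, -0.0, -1.0]]
ft_force: [-0.2, 0.0, -0.8]
grip_width: 0.0445
gripper_force: 52.4
```

Emit:
{"name": "move_arm", "arguments": {"series": "0 0 0.4 0 -1;0 0 0.8 0 -1;0 0 0.9 0 -1;0 0 1 0 -1;0 0 1 0 -1"}}

```text
time_s: 21.85
position: [0.5689, 0.1167, 0.0277]
tool_rot: [[-0.036, 0.999, 0.0], [0.999, 0.036, 0.0], [-0.0, 0.0, -1.0]]
ft_force: [-0.7, 0.1, -1.6]
grip_width: 0.0444
gripper_force: 52.3
```

Emit:
{"name": "move_arm", "arguments": {"series": "0 0 0.1 0 -1;0 0 0.2 0 -1;0 0 0.2 0 -1"}}

```text
time_s: 22.22
position: [0.5691, 0.1168, 0.0275]
tool_rot: [[-0.036, 0.999, 0.002], [0.999, 0.036, -0.0], [-0.0, 0.002, -1.0]]
ft_force: [-3.8, -0.0, 14.6]
grip_width: 0.0443
gripper_force: 53.9
```

On the floor. Release, rise, and find the block anew.

Emit:
{"name": "move_arm", "arguments": {"series": "0 0 0 0 1;0 0 0 0 1;0 0 0 0 1;0 0 0 0 1;0 0 -4 0 1;0 0 -9 0 1;0 0 -12 0 1;0 0 -12 0 1"}}

```text
time_s: 23.22
position: [0.5698, 0.1168, 0.1478]
tool_rot: [[-0.036, 0.999, 0.005], [0.999, 0.036, -0.0], [-0.0, 0.005, -1.0]]
ft_force: [-0.2, 0.0, -0.6]
grip_width: 0.0855
gripper_force: 0.0
```

```bash
python3 p.py; python3 look.py block_1 ferrule_1 nest_round_1 carrier |grep -v " 0.33"; python3 - <<'E'
from h import *
c=Cam("top"); hsv=cv2.cvtColor(c.px,cv2.COLOR_BGR2HSV)
mb=(hsv[...,0]>15)&(hsv[...,0]<30)&(hsv[...,1]>90)&(hsv[...,2]>110); mb[:200]=0; mb[:,:260]=0;mb[300:]=0
mb=cv2.morphologyEx(mb.astype(np.uint8),cv2.MORPH_CLOSE,np.ones((3,3)))
r,n=rect(c,mb,.06); print("block",r,cv2.boundingRect(n))
c=Cam("side"); hsv=cv2.cvtColor(c.px,cv2.COLOR_BGR2HSV)
x,y,w,h=cv2.boundingRect(n); t=Cam("top")
cv2.imwrite("pics/b7.png",np.hstack([cv2.resize(t.px[y-20:y+h+20,x-20:x+w+20],(400,400),interpolation=cv2.INTER_CUBIC),cv2.resize(c.px[180:280,310:410],(400,400),interpolation=cv2.INTER_CUBIC)]))
print(x,y,w,h)
E
```

```text
t 23.23 pos [0.5698 0.1168 0.1478] a 2.1 w 0.0855 F [-0.2  0.  -0.6] tilt 0.27
top block_1 [ 0.4732 -0.0053 -0.0012] station mm [-227.3  132.5] 0.98
top ferrule_1 [ 0.3422  0.0427 -0.004 ] station mm [-186.   265.7] 0.85
top nest_round_1 [0.6507 0.0378 0.0247] station mm [-175.3  -42.6] 0.85
top nest_round_1 [ 0.424   0.3681 -0.0037] station mm [143.1 200.5] 0.71
top nest_round_1 [0.5707 0.1173 0.0288] station mm [-99.9  41.3] 0.68
top carrier [0.6094 0.0763 0.0211] station mm [-138.9    0.6] 0.69
side block_1 [ 0.4693 -0.0011  0.0006] station mm [-223.3  136.6] 0.75
side ferrule_1 [0.5683 0.12   0.0258] station mm [-97.3  43.8] 0.73
side nest_round_1 [0.6501 0.0368 0.0292] station mm [-176.3  -42.1] 0.94
side nest_round_1 [0.569  0.1178 0.0217] station mm [-99.5  43. ] 0.89
side carrier [0.6152 0.0744 0.0235] station mm [-140.5   -5.3] 0.84
side carrier [ 0.3175 -0.4377 -0.0017] station mm [-667.   266.1] 0.72
block ((468.8617858886719, -3.0360488891601562), (48.911373138427734, 46.907997131347656), 20.577760696411133) (307, 226, 25, 24)
307 226 25 24
```

View pics/b7.png

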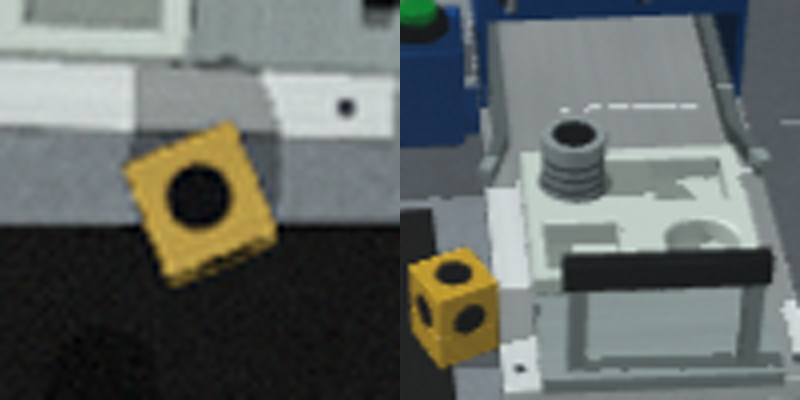

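The ferrule stands in its nest (right crop (573,160)); the block stands at left crop (199,197), turned about 21°. Computing its centre and the moves.

```bash
python3 - <<'E'
from h import *
t=Cam("top"); print(t.back([[319.3-.4,237.5-.4]],.06))
E
python3 p.py 0.471,-0.003,0.13,111.5 0.471,-0.003,0.0,111.5
```

```text
[[ 0.46986424 -0.00234849]]
t 23.93 pos [0.5688 0.1168 0.1456] a 2.1 w 0.0852 F [-0.1  0.1 -0.4] tilt 0.01
0.471,-0.003,0.13,111.5 -> [-11.61 -10.21   1.56] turn -109.4  rows 11.0
0.471,-0.003,0.0,111.5 -> [-0.  0. 13.] turn 0.0  rows 3.0
```

Emit:
{"name": "move_arm", "arguments": {"series": "-11.6 -10.2 0 -85 1;-11.6 -10.2 0 -85 1;-11.6 -10.2 0 -85 1;-11.6 -10.2 0 -85 1;-11.6 -10.2 0 -85 1;-11.6 -10.2 0 -85 1;-11.6 -10.2 0 -85 1;-11.6 -10.2 0 -85 1"}}

```text
time_s: 24.92
position: [0.4711, -0.0029, 0.1457]
tool_rot: [[-0.999, 0.045, 0.0], [0.045, 0.999, -0.0], [-0.0, -0.0, -1.0]]
ft_force: [-0.2, -0.3, 0.4]
grip_width: 0.0855
gripper_force: 0.0
```

Emit:
{"name": "move_arm", "arguments": {"series": "0 0 0 -24.4 1;0 0 0 -24.4 1;0 0 1.6 -24.4 1;0 0 1.6 -24.4 1;0 0 1.6 -24.4 1"}}

```text
time_s: 25.55
position: [0.4713, -0.0029, 0.1301]
tool_rot: [[-0.931, -0.365, 0.001], [-0.365, 0.931, -0.0], [-0.0, -0.0, -1.0]]
ft_force: [0.3, 0.8, -0.0]
grip_width: 0.0855
gripper_force: 0.0
```

```bash
python3 p.py 0.471,-0.003,0.0,111.5; python3 look.py block_1
```

```text
t 25.55 pos [ 0.4713 -0.0029  0.1301] a 111.4 w 0.0855 F [ 0.3  0.8 -0. ] tilt 0.03
0.471,-0.003,0.0,111.5 -> [ 0.03  0.   13.01] turn -0.1  rows 3.0
top block_1 [ 0.4754 -0.0028 -0.0019] station mm [-224.7  130.4] 0.39
side block_1 [ 4.718e-01 -2.000e-04  3.900e-03] station mm [-222.3  134.1] 0.97
side block_1 [ 0.5904 -0.3938 -0.0029] station mm [-609.4   -4.2] 0.61
```

Emit:
{"name": "move_arm", "arguments": {"series": "0 0 6 0 1;0 0 10 0 1;0 0 12.2 0 1;0 0 12.9 0 1;0 0 12.9 0 1;0 0 12.9 0 -1;0 0 12.9 0 -1;0 0 12.9 0 -1"}}

```text
time_s: 26.75
position: [0.4714, -0.0028, 0.0015]
tool_rot: [[-0.931, -0.366, 0.001], [-0.366, 0.931, -0.0], [-0.001, -0.001, -1.0]]
ft_force: [-2.0, 1.4, 7.0]
grip_width: 0.0449
gripper_force: 50.6
```

Emit:
{"name": "move_arm", "arguments": {"series": "0 0 0 0 -1;0 0 0 0 -1;0 0 -3 0 -1;0 0 -6 0 -1;0 0 -9 0 -1;0 0 -12 0 -1;0 0 -12 0 -1"}}

```text
time_s: 27.62
position: [0.472, -0.0031, 0.1223]
tool_rot: [[-0.931, -0.366, 0.004], [-0.366, 0.931, -0.001], [-0.003, -0.003, -1.0]]
ft_force: [-0.8, -0.5, -1.4]
grip_width: 0.0449
gripper_force: 52.6
```

```bash
python3 p.py 0.654,0.1115,0.12,87.1; python3 look.py block_1
```

```text
t 27.62 pos [ 0.472  -0.0031  0.1223] a 111.5 w 0.0449 F [-0.8 -0.5 -1.4] tilt 0.25
0.654,0.1115,0.12,87.1 -> [-21.13   3.99   0.23] turn 24.4  rows 4.0
top block_1 [ 0.4736 -0.004   0.1193] station mm [-226.   132.1] 0.58
side block_1 [ 0.4695 -0.0036  0.1201] station mm [-225.8  136.3] 0.66
side block_1 [ 0.6008 -0.0769  0.1103] station mm [-292.3    1.4] 0.49
side block_1 [0.6166 0.2148 0.0009] station mm [-0.2  0.4] 0.37
```

Emit:
{"name": "move_arm", "arguments": {"series": "-21.1 4 0 24.4 -1;-21.1 4 0 24.4 -1;-21.1 4 0 24.4 -1;-21.1 4 0 24.4 -1;-21.1 4 2 24.4 -1;-21.1 4 3.8 24.4 -1;-21.1 4 3.8 24.4 -1;-21.1 4 3.8 24.4 -1"}}

```text
time_s: 28.82
position: [0.653, 0.1115, 0.0828]
tool_rot: [[-0.999, 0.051, 0.0], [0.051, 0.999, 0.0], [-0.0, 0.0, -1.0]]
ft_force: [-0.6, 0.0, -1.8]
grip_width: 0.0448
gripper_force: 52.5
```

```bash
python3 p.py 0.654,0.1115,0.04,87.1; for i in 1 2; do python3 look.py block_1 nest_square_1 nest_round_1; done
```

```text
t 28.82 pos [0.653  0.1115 0.0828] a 87.1 w 0.0448 F [-0.6  0.  -1.8] tilt 0.01
0.654,0.1115,0.04,87.1 -> [-0.1   0.    4.28] turn -0.0  rows 1.0
top block_1 [ 0.3233 -0.4393  0.004 ] station mm [-668.3  260.2] 0.62
top nest_square_1 [0.6562 0.1076 0.026 ] station mm [-105.3  -44.6] 0.93
top nest_square_1 [0.5674 0.0427 0.0286] station mm [-174.6   40.8] 0.82
top nest_round_1 [0.6527 0.0377 0.0257] station mm [-175.3  -44.6] 0.94
top nest_round_1 [0.5711 0.1173 0.0237] station mm [-99.9  40.9] 0.92
top nest_round_1 [ 0.5903 -0.1908 -0.001 ] station mm [-406.6    6.1] 0.73
side block_1 [0.6526 0.1126 0.0817] station mm [-100.5  -40.7] 0.58
side nest_square_1 [0.6535 0.1114 0.0268] station mm [-101.6  -41.7] 0.73
side nest_square_1 [0.5651 0.0356 0.0242] station mm [-181.8   42.8] 0.55
side nest_round_1 [0.572  0.1154 0.0237] station mm [-101.7   39.9] 0.9
side nest_round_1 [0.6492 0.0326 0.0281] station mm [-180.5  -41.4] 0.56
top block_1 [ 5.912e-01 -1.927e-01  3.000e-04] station mm [-408.5    5.1] 0.47
top nest_square_1 [0.5696 0.0395 0.0311] station mm [-177.7   38.5] 0.65
top nest_square_1 [0.6529 0.1095 0.0273] station mm [-103.5  -41.2] 0.63
top nest_round_1 [0.5698 0.1173 0.027 ] station mm [-100.    42.2] 0.65
side block_1 [0.6542 0.1117 0.0815] station mm [-101.3  -42.4] 0.65
side nest_square_1 [0.5644 0.0399 0.0238] station mm [-177.5   43.7] 0.85
side nest_square_1 [0.6559 0.1115 0.0244] station mm [-101.4  -44.1] 0.68
side nest_square_1 [0.6243 0.2511 0.0206] station mm [36.4 -5.5] 0.49
side nest_round_1 [0.5705 0.1149 0.0235] station mm [-102.3   41.4] 0.9
side nest_round_1 [0.6498 0.0352 0.0261] station mm [-177.9  -41.9] 0.86
```

Emit:
{"name": "move_arm", "arguments": {"series": "-0.1 0 2 0 -1;-0.1 0 3.2 0 -1;-0.1 0 3.6 0 -1;-0.1 0 4 0 -1;-0.1 0 4.4 0 -1;-0.1 0 4.4 0 -1"}}

```text
time_s: 30.38
position: [0.6537, 0.1115, 0.0385]
tool_rot: [[-0.999, 0.051, -0.0], [0.051, 0.999, -0.0], [0.0, -0.0, -1.0]]
ft_force: [0.6, 0.9, -1.8]
grip_width: 0.045
gripper_force: 52.6
```

Emit:
{"name": "move_arm", "arguments": {"series": "0 0 0.5 0 -1;0 0 0.9 0 -1;0 0 1 0 -1;0 0 1.1 0 -1;0 0 1.1 0 -1"}}

```text
time_s: 31.0
position: [0.6539, 0.1116, 0.0277]
tool_rot: [[-0.999, 0.051, 0.0], [0.051, 0.999, -0.0], [-0.0, 0.0, -1.0]]
ft_force: [-0.3, -0.4, -1.0]
grip_width: 0.045
gripper_force: 52.5
```

Emit:
{"name": "move_arm", "arguments": {"series": "0 0 0.1 0 -1;0 0 0.2 0 -1;0 0 0.2 0 -1"}}

```text
time_s: 31.38
position: [0.6541, 0.1116, 0.0275]
tool_rot: [[-0.999, 0.051, 0.002], [0.051, 0.999, -0.0], [-0.002, -0.0, -1.0]]
ft_force: [-4.4, -0.4, 10.3]
grip_width: 0.0447
gripper_force: 53.8
```

Emit:
{"name": "move_arm", "arguments": {"series": "0 0 0 0 1;0 0 0 0 1;0 0 0 0 1;0 0 0 0 1;0 0 -5 0 1;0 0 -10 0 1;0 0 -15 0 1;0 0 -15 0 1"}}

```text
time_s: 32.38
position: [0.6554, 0.1116, 0.1802]
tool_rot: [[-0.999, 0.051, 0.009], [0.051, 0.999, -0.0], [-0.009, 0.0, -1.0]]
ft_force: [-0.2, 0.6, -0.9]
grip_width: 0.0855
gripper_force: 0.0
```

Emit:
{"name": "move_arm", "arguments": {"series": "4.3 -6 0 0 1;4.3 -12 0 0 1;4.3 -18.9 0 0 1;4.3 -18.9 0 0 1;4.3 -18.9 0 0 1;4.3 -18.9 0 0 1"}}

```text
time_s: 33.12
position: [0.6012, -0.0735, 0.1752]
tool_rot: [[-0.999, 0.05, -0.001], [0.05, 0.999, 0.001], [0.001, 0.0, -1.0]]
ft_force: [-0.3, -0.1, -0.0]
grip_width: 0.0849
gripper_force: 0.0
```

```bash
python3 p.py 0.602,-0.075,0.062,87.1;  python3 look.py block_1 ferrule_1 carrier carrier_handle nest_square_1 nest_round_1 | grep -v " 0.33"; python3 - <<'E'
from h import *
c=Cam("side");t=Cam("top")
cv2.imwrite("pics/b8.png",np.hstack([cv2.resize(t.px[120:240,200:360],(400,300),interpolation=cv2.INTER_CUBIC),cv2.resize(c.px[160:280,300:460],(400,300),interpolation=cv2.INTER_CUBIC)]))
E
```

```text
t 33.12 pos [ 0.6012 -0.0735  0.1752] a 87.2 w 0.0849 F [-0.3 -0.1 -0. ] tilt 0.05
0.602,-0.075,0.062,87.1 -> [-0.09 -0.15 11.32] turn 0.1  rows 2.0
top block_1 [0.6574 0.111  0.0262] station mm [-101.8  -45.6] 0.83
top ferrule_1 [0.573  0.1169 0.023 ] station mm [-100.2   39. ] 0.67
top carrier [0.6084 0.0734 0.0223] station mm [-141.9    1.4] 0.96
top carrier_handle [ 0.6087 -0.0768  0.1144] station mm [-291.8   -6.5] 0.7
top carrier_handle [0.6579 0.1127 0.0256] station mm [-100.1  -46. ] 0.63
top carrier_handle [ 6.213e-01  2.187e-01 -6.000e-04] station mm [ 3.9 -4.1] 0.5
top nest_square_1 [0.6545 0.1096 0.0259] station mm [-103.4  -42.8] 0.97
top nest_square_1 [0.5657 0.0391 0.0271] station mm [-178.3   42.3] 0.7
top nest_square_1 [ 0.318  -0.4383  0.0042] station mm [-667.6  265.6] 0.4
top nest_round_1 [0.5683 0.1173 0.0274] station mm [-100.    43.7] 0.94
side block_1 [0.6518 0.1129 0.0291] station mm [-100.2  -39.9] 0.8
side ferrule_1 [0.5677 0.1209 0.0264] station mm [-96.5  44.5] 0.55
side carrier [0.6117 0.0728 0.0207] station mm [-142.3   -1.9] 0.74
side carrier_handle [ 0.603  -0.077   0.1111] station mm [-292.3   -0.8] 0.76
side nest_square_1 [0.6546 0.1123 0.0268] station mm [-100.7  -42.7] 0.93
side nest_square_1 [0.564  0.0371 0.0258] station mm [-180.4   43.9] 0.72
side nest_round_1 [0.6505 0.0353 0.025 ] station mm [-177.8  -42.5] 0.86
side nest_round_1 [0.5728 0.1159 0.0234] station mm [-101.2   39.1] 0.75
```

View pics/b8.png

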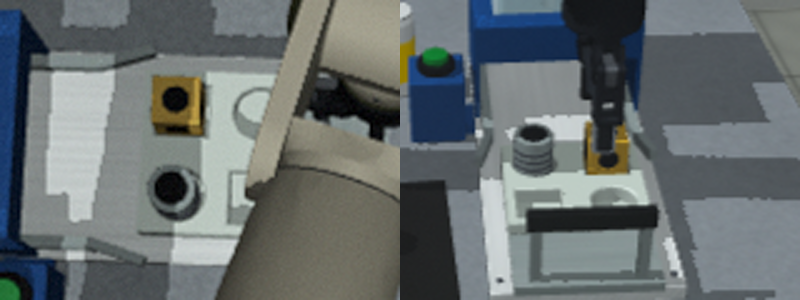

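Both fittings stand in their nests (left crop block (175,100), ferrule (172,188)). Gripping the handle to slide in.

Emit:
{"name": "move_arm", "arguments": {"series": "-0.1 -0.1 5 0 1;-0.1 -0.1 9 0 1;-0.1 -0.1 11.2 0 1;-0.1 -0.1 11.2 0 1;-0.1 -0.1 11.2 0 -1;-0.1 -0.1 11.2 0 -1;-0.1 -0.1 11.2 0 -1;-0.1 -0.1 11.2 0 -1", "force": 80}}

```text
time_s: 34.92
position: [0.6024, -0.0756, 0.0642]
tool_rot: [[-0.999, 0.051, 0.001], [0.051, 0.999, 0.001], [-0.001, 0.001, -1.0]]
ft_force: [-4.8, 9.8, 17.3]
grip_width: 0.0127
gripper_force: 54.6
```

Emit:
{"name": "move_arm", "arguments": {"series": "0 0 0 0 -1;0 0 0 0 -1;0 1 0 0 -1;0 2.5 0 0 -1;0 4 0 0 -1;0 5.5 0 0 -1;0 7 0 0 -1;0 7 0 0 -1"}}

```text
time_s: 35.92
position: [0.6064, -0.0056, 0.0644]
tool_rot: [[-0.999, 0.05, 0.002], [0.05, 0.999, 0.0], [-0.002, 0.0, -1.0]]
ft_force: [1.4, 3.4, 5.9]
grip_width: 0.012
gripper_force: 79.9
```

```bash
python3 p.py; python3 look.py block_1 ferrule_1 carrier carrier_handle nest_square_1 nest_round_1 | grep -v " 0.33"
```

```text
t 35.92 pos [ 0.6064 -0.0056  0.0644] a 87.1 w 0.012 F [1.4 3.4 5.9] tilt 0.12
top block_1 [0.6617 0.18   0.0241] station mm [-32.7 -46.4] 0.82
top ferrule_1 [0.5751 0.1874 0.0244] station mm [-29.7  40.4] 0.82
top ferrule_1 [0.6613 0.1802 0.0247] station mm [-32.5 -46. ] 0.46
top carrier [0.6144 0.1461 0.019 ] station mm [-68.9  -0.9] 0.88
top nest_square_1 [0.5681 0.1109 0.0252] station mm [-106.4   43.6] 0.76
top nest_square_1 [0.661  0.1783 0.0303] station mm [-34.4 -45.8] 0.74
top nest_round_1 [0.5724 0.1833 0.0251] station mm [-33.9  42.9] 0.96
top nest_round_1 [0.6546 0.1123 0.0249] station mm [-100.7  -42.7] 0.63
side block_1 [0.571  0.1876 0.0257] station mm [-29.7  44.6] 0.44
side block_1 [0.6568 0.181  0.0239] station mm [-31.9 -41.5] 0.4
side ferrule_1 [0.572  0.1881 0.0275] station mm [-29.1  43.6] 0.6
side carrier [0.6127 0.1421 0.0206] station mm [-73.    0.6] 0.8
side carrier [0.6235 0.3828 0.0192] station mm [167.9   2. ] 0.55
side carrier_handle [ 0.6068 -0.0082  0.1102] station mm [-223.4   -1.1] 0.72
side carrier_handle [0.5765 0.1859 0.0221] station mm [-31.1  39. ] 0.56
side carrier_handle [0.6178 0.1426 0.0235] station mm [-72.3  -4.5] 0.39
side nest_square_1 [0.6573 0.1825 0.0259] station mm [-30.4 -41.9] 0.9
side nest_square_1 [0.5678 0.104  0.0255] station mm [-113.3   43.5] 0.59
side nest_round_1 [0.581  0.1848 0.0221] station mm [-32.   34.4] 0.94
side nest_round_1 [0.6546 0.1036 0.025 ] station mm [-109.4  -43.2] 0.83
```

Emit:
{"name": "move_arm", "arguments": {"series": "0 1 0 0 -1;0 2.5 0 0 -1;0 4 0 0 -1;0 5.5 0 0 -1;0 7 0 0 -1;0 8 0 0 -1;0 8 0 0 -1"}}

```text
time_s: 37.5
position: [0.6104, 0.0734, 0.0643]
tool_rot: [[-0.999, 0.051, 0.002], [0.051, 0.999, -0.001], [-0.002, -0.001, -1.0]]
ft_force: [0.8, -0.4, 7.0]
grip_width: 0.0121
gripper_force: 79.8
```

Emit:
{"name": "move_arm", "arguments": {"series": "0 1 0 0 -1;0 2.5 0 0 -1;0 4 0 0 -1;0 5.5 0 0 -1;0 6.5 0 0 -1;0 7.5 0 0 -1;0 8 0 0 -1;0 8 0 0 -1"}}

```text
time_s: 38.5
position: [0.6146, 0.1524, 0.0644]
tool_rot: [[-0.999, 0.051, 0.002], [0.051, 0.999, -0.002], [-0.002, -0.002, -1.0]]
ft_force: [-0.1, -3.7, 6.3]
grip_width: 0.0126
gripper_force: 79.9
```

```bash
python3 p.py; python3 look.py carrier carrier_handle nest_round_1 | grep -v " 0.33"
```

```text
t 38.5 pos [0.6146 0.1524 0.0644] a 87.1 w 0.0126 F [-0.1 -3.7  6.3] tilt 0.13
top carrier [0.6628 0.2637 0.026 ] station mm [ 51.  -43.3] 0.72
top nest_round_1 [0.6633 0.2695 0.0272] station mm [ 56.8 -43.5] 0.54
side carrier [0.6256 0.3011 0.023 ] station mm [86.4 -4.2] 0.77
side carrier [0.6618 0.2621 0.0242] station mm [ 49.3 -42.4] 0.6
side carrier_handle [0.6149 0.151  0.1085] station mm [-64.   -1.1] 0.81
side nest_round_1 [0.6642 0.2617 0.0228] station mm [ 49.  -44.8] 0.7
side nest_round_1 [0.5844 0.3433 0.0241] station mm [126.5  39. ] 0.55
```

Emit:
{"name": "move_arm", "arguments": {"series": "0 0.3 0 0 -1;0 0.6 0 0 -1;0 0.8 0 0 -1;0 0.9 0 0 -1;0 0.9 0 0 -1"}}

```text
time_s: 39.52
position: [0.615, 0.1605, 0.0643]
tool_rot: [[-0.999, 0.052, 0.001], [0.052, 0.999, -0.003], [-0.001, -0.003, -1.0]]
ft_force: [0.4, -8.1, 6.2]
grip_width: 0.0123
gripper_force: 79.9
```

Emit:
{"name": "move_arm", "arguments": {"series": "0 0.1 0 0 -1;0 0.2 0 0 -1;0 0.3 0 0 -1;0 0.3 0 0 -1"}}

```text
time_s: 40.02
position: [0.6152, 0.1631, 0.0644]
tool_rot: [[-0.999, 0.052, 0.001], [0.052, 0.999, -0.003], [-0.001, -0.003, -1.0]]
ft_force: [-0.8, -9.9, 6.2]
grip_width: 0.0118
gripper_force: 79.9
```

Emit:
{"name": "move_arm", "arguments": {"series": "0 0.1 0 0 -1;0 0.2 0 0 -1;0 0.3 0 0 -1;0 0.3 0 0 -1"}}

```text
time_s: 40.52
position: [0.6164, 0.1633, 0.0644]
tool_rot: [[-0.999, 0.053, 0.003], [0.053, 0.999, -0.008], [-0.003, -0.008, -1.0]]
ft_force: [3.3, -21.3, 4.2]
grip_width: 0.0117
gripper_force: 79.9
```

```bash
python3 p.py; for i in 1 2; do python3 look.py carrier_handle nest_round_1 nest_square_1 block_1 ferrule_1| grep -v " 0.33"; done
```

```text
t 40.52 pos [0.6164 0.1633 0.0644] a 87.0 w 0.0117 F [  3.3 -21.3   4.2] tilt 0.47
top nest_round_1 [0.6661 0.2782 0.0258] station mm [ 65.6 -45.8] 0.62
top ferrule_1 [ 0.34    0.0416 -0.0013] station mm [-187.2  267.9] 0.66
side carrier_handle [0.6148 0.1653 0.1104] station mm [-49.7  -0.3] 0.55
side nest_round_1 [0.5842 0.355  0.0229] station mm [138.2  39.8] 0.85
side nest_round_1 [0.6611 0.2775 0.0256] station mm [ 64.7 -40.9] 0.73
side nest_square_1 [0.5781 0.2758 0.0257] station mm [58.8 41.9] 0.68
side nest_square_1 [0.669  0.3527 0.0245] station mm [140.2 -45. ] 0.62
side ferrule_1 [0.3379 0.0427 0.0008] station mm [-186.2  270. ] 0.71
side ferrule_1 [0.5823 0.359  0.0261] station mm [142.1  41.9] 0.36
top nest_round_1 [0.664  0.2792 0.0239] station mm [ 66.5 -43.7] 0.43
side carrier_handle [0.6166 0.1621 0.1109] station mm [-52.9  -2.3] 0.58
side carrier_handle [0.6176 0.2123 0.0032] station mm [-2.7 -0.7] 0.37
side nest_round_1 [0.6667 0.2756 0.0245] station mm [ 63.  -46.6] 0.73
side nest_round_1 [0.582  0.3563 0.0248] station mm [139.3  42.1] 0.69
side nest_square_1 [0.577  0.2766 0.0263] station mm [59.5 43.1] 0.68
side nest_square_1 [0.6673 0.3519 0.0245] station mm [139.3 -43.3] 0.64
side nest_square_1 [0.4705 0.2674 0.1073] station mm [ 44.9 149. ] 0.35
side ferrule_1 [ 3.35e-01  4.13e-02 -1.00e-04] station mm [-187.7  272.9] 0.56
side ferrule_1 [0.5823 0.3569 0.0256] station mm [140.   41.8] 0.49
```

Home (force rises, handle at −51 mm). Relax, release, and go to the button.

Emit:
{"name": "move_arm", "arguments": {"series": "0 -0.2 0 0 -1;0 -0.2 0 0 1;0 -0.2 0 0 1;0 -0.2 0 0 1;0 -0.2 0 0 1;0 -0.2 -5 0 1;0 -0.2 -10 0 1;0 -0.2 -14 0 1"}}

```text
time_s: 42.72
position: [0.6146, 0.1668, 0.2059]
tool_rot: [[-0.999, 0.051, 0.002], [0.051, 0.999, 0.0], [-0.002, 0.0, -1.0]]
ft_force: [0.4, 0.2, 0.4]
grip_width: 0.0853
gripper_force: 0.0
```

Emit:
{"name": "move_arm", "arguments": {"series": "5 3 0 0 -1;10 6 0 0 -1;15.2 9.6 0 0 -1;15.2 9.6 0 0 -1;15.2 9.6 0 0 -1;15.2 9.6 0 0 -1;15.2 9.6 0 0 -1"}}

```text
time_s: 43.6
position: [0.4683, 0.2697, 0.2033]
tool_rot: [[-0.999, 0.052, -0.0], [0.052, 0.999, -0.0], [0.0, -0.0, -1.0]]
ft_force: [0.6, -0.3, -0.4]
grip_width: 0.0001
gripper_force: 0.0
```

```bash
python3 p.py 0.468,0.266,0.10,87; python3 look.py carrier_handle start_top nest_round_1 nest_square_1| grep -v " 0.33"; python3 - <<'E'
from h import *
c=Cam("side"); P=np.array(observe()["position"]); print(c.proj([P,P+[0,0,.035],[.468,.266,.105]]).round(1))
cv2.imwrite("pics/s9.png",np.hstack([cv2.resize(c.px[90:230,260:420],(640,560),interpolation=cv2.INTER_CUBIC)]))
E
```

```text
t 43.6 pos [0.4683 0.2697 0.2033] a 87.0 w 0.0001 F [ 0.6 -0.3 -0.4] tilt 0.02
0.468,0.266,0.10,87 -> [ 0.02 -0.37 10.33] turn -0.0  rows 2.0
top carrier_handle [0.6155 0.1601 0.1141] station mm [-54.9  -1.3] 0.83
top start_top [0.468  0.265  0.1105] station mm [ 42.4 151.3] 0.65
top nest_round_1 [0.6632 0.2759 0.028 ] station mm [ 63.2 -43.1] 0.87
top nest_square_1 [0.5773 0.2802 0.0272] station mm [63.1 42.9] 0.68
side carrier_handle [0.6145 0.1616 0.1133] station mm [-53.5  -0.2] 0.86
side carrier_handle [ 0.32   -0.4361  0.0007] station mm [-665.3  263.7] 0.58
side start_top [0.4733 0.2674 0.1061] station mm [ 45.1 146.2] 0.58
side start_top [0.6632 0.3528 0.0264] station mm [140.  -39.2] 0.43
side nest_round_1 [0.5866 0.3531 0.0217] station mm [136.4  37.3] 0.66
side nest_square_1 [0.6641 0.3532 0.0238] station mm [140.4 -40. ] 0.82
side nest_square_1 [0.5787 0.2749 0.0227] station mm [57.9 41.3] 0.75
side nest_square_1 [0.6224 0.3145 0.0224] station mm [99.6 -0.4] 0.47
[[313.8 153.9]
 [313.4 143.2]
 [314.9 183.1]]
```

View pics/s9.png

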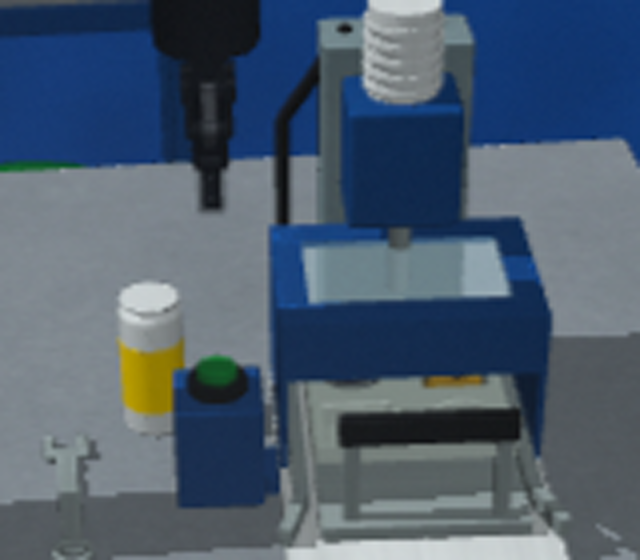

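Tip (210,210) is above the green button (217,372) in the crop; carrier home. Pressing gradually.

Emit:
{"name": "move_arm", "arguments": {"series": "0 -0.3 4 0 -1;0 -0.3 8 0 -1;0 -0.3 11 0 -1;0 -0.3 11.8 0 -1;0 -0.3 12.2 0 -1;0 -0.3 12.2 0 -1"}}

```text
time_s: 44.9
position: [0.468, 0.2675, 0.0825]
tool_rot: [[-0.999, 0.051, 0.001], [0.051, 0.999, 0.0], [-0.001, 0.001, -1.0]]
ft_force: [0.1, 0.4, -0.0]
grip_width: 0.0004
gripper_force: 0.0
```

Emit:
{"name": "move_arm", "arguments": {"series": "0 0 0.2 0 -1;0 0 0.4 0 -1;0 0 0.6 0 -1;0 0 0.6 0 -1"}}

```text
time_s: 45.4
position: [0.4674, 0.2673, 0.0755]
tool_rot: [[-0.999, 0.051, -0.0], [0.051, 0.999, -0.0], [0.0, -0.0, -1.0]]
ft_force: [-0.1, -0.7, -1.0]
grip_width: -0.0001
gripper_force: 0.0
```

Emit:
{"name": "move_arm", "arguments": {"series": "0 0 0.2 0 -1;0 0 0.4 0 -1;0 0 0.5 0 -1;0 0 0.5 0 -1"}}

```text
time_s: 45.9
position: [0.4676, 0.2673, 0.0707]
tool_rot: [[-0.999, 0.051, 0.0], [0.051, 0.999, 0.0], [-0.0, 0.0, -1.0]]
ft_force: [0.5, -0.2, 2.7]
grip_width: -0.0001
gripper_force: 1.3
```

Contact with the spring; pressing on.

Emit:
{"name": "move_arm", "arguments": {"series": "0 0 0.2 0 -1;0 0 0.4 0 -1;0 0 0.5 0 -1;0 0 0.5 0 -1"}}

```text
time_s: 46.4
position: [0.4679, 0.2674, 0.068]
tool_rot: [[-0.999, 0.051, 0.003], [0.051, 0.999, 0.001], [-0.003, 0.001, -1.0]]
ft_force: [-6.4, -3.8, 24.9]
grip_width: 0.0002
gripper_force: 12.1
```

Emit:
{"name": "move_arm", "arguments": {"series": "0 0 0 0 -1;0 0 -3 0 -1;0 0 -8 0 -1;0 0 -13.5 0 -1;0 0 -13.5 0 1;-5 -3 -13.5 0 1;-10 -6 -13.5 0 1;-15.2 -9.8 -13.5 0 1"}}

```text
time_s: 47.4
position: [0.6136, 0.1619, 0.1989]
tool_rot: [[-0.999, 0.05, -0.002], [0.05, 0.999, -0.0], [0.002, -0.0, -1.0]]
ft_force: [1.1, 0.7, -0.6]
grip_width: 0.072
gripper_force: 0.0
```

Emit:
{"name": "move_arm", "arguments": {"series": "0 0 0 0 1;0 0 0 0 1"}}

```text
time_s: 47.65
position: [0.6122, 0.163, 0.1992]
tool_rot: [[-0.999, 0.051, -0.003], [0.051, 0.999, 0.0], [0.003, -0.0, -1.0]]
ft_force: [-0.3, 0.1, -0.0]
grip_width: 0.0853
gripper_force: 0.0
```

```bash
python3 p.py 0.615,0.162,0.064,87.1; python3 look.py carrier_handle nest_round_1 nest_square_1| grep -v " 0.33"
```

```text
t 47.65 pos [0.6122 0.163  0.1992] a 87.1 w 0.0853 F [-0.3  0.1 -0. ] tilt 0.15
0.615,0.162,0.064,87.1 -> [-0.29 -0.08 13.52] turn -0.0  rows 3.0
top carrier_handle [0.6152 0.1597 0.115 ] station mm [-55.3  -1. ] 0.87
top nest_round_1 [0.6619 0.2788 0.0226] station mm [ 66.  -41.6] 0.79
side carrier_handle [0.6162 0.1625 0.1103] station mm [-52.5  -1.9] 0.81
side nest_round_1 [0.5852 0.3559 0.0243] station mm [139.1  38.9] 0.97
side nest_round_1 [0.6645 0.2729 0.0248] station mm [ 60.2 -44.5] 0.97
side nest_square_1 [0.5754 0.277  0.0264] station mm [59.8 44.7] 0.68
side nest_square_1 [0.6673 0.3516 0.0291] station mm [139.  -43.3] 0.56
side nest_square_1 [0.6654 0.3517 0.0257] station mm [139.  -41.4] 0.55
```

Emit:
{"name": "move_arm", "arguments": {"series": "-0.2 -0.1 6 0 1;-0.2 -0.1 11 0 1;-0.2 -0.1 13.5 0 1;-0.2 -0.1 13.5 0 1;-0.2 -0.1 13.5 0 -1;-0.2 -0.1 13.5 0 -1;-0.2 -0.1 13.5 0 -1;-0.2 -0.1 13.5 0 -1"}}

```text
time_s: 49.05
position: [0.6151, 0.1624, 0.0664]
tool_rot: [[-0.999, 0.051, 0.001], [0.051, 0.999, 0.002], [-0.001, 0.002, -1.0]]
ft_force: [-4.9, 15.3, 17.8]
grip_width: 0.0128
gripper_force: 52.1
```

Emit:
{"name": "move_arm", "arguments": {"series": "0 0 0 0 -1;0 0 0 0 -1;0 -1 0 0 -1;0 -2.5 0 0 -1;0 -4 0 0 -1;0 -5.5 0 0 -1;0 -7 0 0 -1;0 -7 0 0 -1"}}

```text
time_s: 50.05
position: [0.6117, 0.091, 0.0665]
tool_rot: [[-0.999, 0.052, 0.002], [0.052, 0.999, -0.001], [-0.002, -0.001, -1.0]]
ft_force: [-0.6, -1.3, 5.4]
grip_width: 0.0121
gripper_force: 79.6
```

Emit:
{"name": "move_arm", "arguments": {"series": "0 -1 0 0 -1;0 -2.5 0 0 -1;0 -4 0 0 -1;0 -5.5 0 0 -1;0 -7 0 0 -1;0 -8 0 0 -1;0 -8 0 0 -1"}}

```text
time_s: 50.92
position: [0.6075, 0.0116, 0.0665]
tool_rot: [[-0.999, 0.051, 0.002], [0.051, 0.999, -0.0], [-0.002, 0.0, -1.0]]
ft_force: [-0.6, 0.7, 5.5]
grip_width: 0.0124
gripper_force: 79.7
```

Emit:
{"name": "move_arm", "arguments": {"series": "0 -1 0 0 -1;0 -2.5 0 0 -1;0 -4 0 0 -1;0 -5.5 0 0 -1;0 -7 0 0 -1;0 -8 0 0 -1;0 -8.2 0 0 -1;0 -8.2 0 0 -1"}}

```text
time_s: 51.92
position: [0.6034, -0.0692, 0.0665]
tool_rot: [[-0.999, 0.051, 0.002], [0.051, 0.999, 0.001], [-0.002, 0.001, -1.0]]
ft_force: [-0.0, 6.1, 6.7]
grip_width: 0.0121
gripper_force: 79.7
```

Emit:
{"name": "move_arm", "arguments": {"series": "0 0 0 0 -1;0 0 0 0 1;0 0 0 0 1;0 0 0 0 1;0 0 0 0 1;0 0 -4 0 1;0 0 -8 0 1;0 0 -12 0 1"}}

```text
time_s: 52.92
position: [0.6027, -0.07, 0.1869]
tool_rot: [[-0.999, 0.051, -0.0], [0.051, 0.999, -0.0], [0.0, -0.0, -1.0]]
ft_force: [0.5, 0.2, 0.1]
grip_width: 0.0852
gripper_force: 0.0
```

```bash
python3 p.py; for i in 1 2; do python3 look.py carrier carrier_handle nest_round_1 nest_square_1 ferrule_1 block_1| grep -v " 0.33"; done
```

```text
t 52.92 pos [ 0.6027 -0.07    0.1869] a 87.1 w 0.0852 F [0.5 0.2 0.1] tilt 0.01
top carrier [0.6113 0.0834 0.0198] station mm [-131.7   -1. ] 0.62
top carrier_handle [ 0.6063 -0.0746  0.1161] station mm [-289.8   -4. ] 0.86
top nest_round_1 [0.6511 0.0473 0.0267] station mm [-165.8  -42.5] 0.88
top nest_round_1 [0.5695 0.1212 0.0288] station mm [-96.1  42.7] 0.56
top nest_square_1 [0.6542 0.115  0.0273] station mm [-98.  -42.2] 0.74
top nest_square_1 [0.5689 0.0479 0.0255] station mm [-169.3   39.6] 0.61
top ferrule_1 [0.5729 0.1224 0.0249] station mm [-94.7  39.4] 0.84
top ferrule_1 [ 3.319e-01 -2.746e-01 -2.000e-04] station mm [-503.4  260. ] 0.64
top block_1 [0.6594 0.1145 0.0238] station mm [-98.2 -47.4] 0.83
side carrier [0.6122 0.0774 0.0243] station mm [-137.7   -2.2] 0.87
side carrier [ 0.5901 -0.192  -0.0025] station mm [-407.8    6.3] 0.63
side carrier_handle [ 0.6025 -0.0686  0.1112] station mm [-2.84e+02  1.00e-01] 0.69
side carrier_handle [ 0.3495  0.2545 -0.0048] station mm [ 25.9 269.2] 0.55
side nest_round_1 [0.5719 0.1219 0.0249] station mm [-95.3  40.3] 0.87
side ne
[... 1214 characters left out ...]
554 0.1187 0.0263] station mm [-94.2 -43.2] 0.59
side carrier_handle [ 0.6023 -0.0705  0.1141] station mm [-2.859e+02  2.000e-01] 0.66
side nest_round_1 [0.6521 0.0381 0.0268] station mm [-174.9  -44. ] 0.72
side nest_round_1 [0.5719 0.1213 0.0262] station mm [-95.9  40.3] 0.68
side nest_square_1 [0.6551 0.1203 0.0256] station mm [-92.7 -42.8] 0.6
side nest_square_1 [0.5643 0.043  0.0267] station mm [-174.4   43.9] 0.6
side ferrule_1 [0.5701 0.1248 0.0295] station mm [-92.5  42.3] 0.56
side block_1 [ 6.207e-01  2.127e-01 -2.000e-04] station mm [-2.1 -3.8] 0.74
side block_1 [0.6562 0.1177 0.0282] station mm [-95.2 -44.1] 0.64
side block_1 [0.6518 0.0404 0.027 ] station mm [-172.6  -43.6] 0.58
```

Carrier at x≈−135, all still in nests. Picking the ferrule.

Emit:
{"name": "move_arm", "arguments": {"series": "4.2 6 0 0 1;4.2 12 0 0 1;4.2 19.1 0 0 1;4.2 19.1 0 0 1;4.2 19.1 0 0 1;4.2 19.1 0 0 1", "force": 50}}

```text
time_s: 55.08
position: [0.5709, 0.1215, 0.1855]
tool_rot: [[-0.999, 0.053, -0.0], [0.053, 0.999, -0.0], [0.0, -0.0, -1.0]]
ft_force: [-0.4, -0.5, -0.6]
grip_width: 0.0855
gripper_force: 0.0
```

Emit:
{"name": "move_arm", "arguments": {"series": "0 0 6 0 1;0 0 12 0 1;0 0 15 0 1;0 0 15.7 0 1;0 0 15.7 0 1;0 0 15.7 0 -1;0 0 15.7 0 -1;0 0 15.7 0 -1"}}

```text
time_s: 56.08
position: [0.5714, 0.123, 0.03]
tool_rot: [[-0.999, 0.051, 0.002], [0.051, 0.999, 0.0], [-0.002, 0.0, -1.0]]
ft_force: [-0.6, -0.0, 6.3]
grip_width: 0.0445
gripper_force: 50.4
```

Emit:
{"name": "move_arm", "arguments": {"series": "0 0 0 0 -1;0 0 0 0 -1;0 0 -1 0 -1;0 0 -3 0 -1;0 0 -7 0 -1;0 0 -11 0 -1;0 0 -15.2 0 -1;0 0 -15.2 0 -1"}}

```text
time_s: 57.08
position: [0.5719, 0.1231, 0.1844]
tool_rot: [[-0.999, 0.051, 0.007], [0.051, 0.999, 0.0], [-0.007, 0.0, -1.0]]
ft_force: [-0.2, -0.4, -2.4]
grip_width: 0.0443
gripper_force: 51.4
```

```bash
python3 p.py 0.592,-0.175,0.18,87.1; python3 look.py carrier ferrule_1 block_1| grep -v " 0.33"
```

```text
t 57.08 pos [0.5719 0.1231 0.1844] a 87.1 w 0.0443 F [-0.2 -0.4 -2.4] tilt 0.4
0.592,-0.175,0.18,87.1 -> [ -3.52 -29.67   0.44] turn -0.0  rows 5.0
top carrier [0.6103 0.0814 0.0182] station mm [-1.338e+02 -1.000e-01] 0.95
top ferrule_1 [ 0.3415  0.0415 -0.0041] station mm [-187.2  266.4] 0.63
top ferrule_1 [0.5737 0.1222 0.1817] station mm [-94.9  38.5] 0.62
side carrier [0.6152 0.081  0.0208] station mm [-133.9   -5. ] 0.76
side carrier [0.6575 0.1178 0.0245] station mm [-95.  -45.4] 0.59
side ferrule_1 [3.358e-01 4.050e-02 3.000e-04] station mm [-188.5  272. ] 0.71
side ferrule_1 [0.6222 0.2484 0.0216] station mm [33.6 -3.5] 0.66
side block_1 [0.6556 0.1174 0.0272] station mm [-95.5 -43.5] 0.66
```

Emit:
{"name": "move_arm", "arguments": {"series": "-3.5 -5 0 0 -1;-3.5 -11 0 0 -1;-3.5 -17 0 0 -1;-3.5 -23 0 0 -1;-3.5 -29.7 0 0 -1;-3.5 -29.7 4 0 -1;-3.5 -29.7 10 0 -1;-3.5 -29.7 12 0 -1"}}

```text
time_s: 58.48
position: [0.5885, -0.1748, 0.0565]
tool_rot: [[-0.999, 0.052, -0.006], [0.052, 0.999, 0.003], [0.006, 0.003, -1.0]]
ft_force: [0.5, -0.3, -1.3]
grip_width: 0.0444
gripper_force: 51.6
```

Emit:
{"name": "move_arm", "arguments": {"series": "0 0 3 0 -1;0 0 4.5 0 -1;0 0 5.3 0 -1;0 0 5.6 0 -1;0 0 5.8 0 -1;0 0 5.8 0 -1"}}

```text
time_s: 59.22
position: [0.5911, -0.1757, 0.004]
tool_rot: [[-0.999, 0.051, 0.002], [0.051, 0.999, -0.001], [-0.002, -0.001, -1.0]]
ft_force: [-0.5, 1.2, 4.8]
grip_width: 0.0442
gripper_force: 52.0
```

Emit:
{"name": "move_arm", "arguments": {"series": "0 0 0 0 1;0 0 0 0 1;0 0 0 0 1;0 0 0 0 1;0 0 -5 0 1;0 0 -11 0 1;0 0 -17 0 1;0 0 -18.2 0 1"}}

```text
time_s: 60.22
position: [0.5918, -0.176, 0.1892]
tool_rot: [[-0.999, 0.051, 0.007], [0.051, 0.999, -0.004], [-0.007, -0.003, -1.0]]
ft_force: [0.3, 0.2, -0.2]
grip_width: 0.0857
gripper_force: 0.0
```

Emit:
{"name": "move_arm", "arguments": {"series": "-4.9 6 0 0 1;-4.9 12 0 0 1;-4.9 18 0 0 1;-4.9 24 0 0 1;-4.9 29.6 0 0 1;-4.9 29.6 0 0 1;-4.9 29.6 0 0 1;-4.9 29.6 0 0 1"}}

```text
time_s: 61.22
position: [0.6546, 0.1162, 0.1842]
tool_rot: [[-0.999, 0.053, -0.001], [0.053, 0.999, -0.0], [0.001, -0.0, -1.0]]
ft_force: [-0.3, 0.0, 0.0]
grip_width: 0.0858
gripper_force: 0.0
```

```bash
python3 p.py 0.655,0.117,0.03,87.1; python3 look.py carrier ferrule_1 block_1 green_mat| grep -v " 0.33"
```

```text
t 61.23 pos [0.6546 0.1162 0.1842] a 87.0 w 0.0858 F [-0.3  0.   0. ] tilt 0.04
0.655,0.117,0.03,87.1 -> [-0.04  0.08 15.42] turn -0.1  rows 3.0
top carrier [0.6109 0.0824 0.0196] station mm [-132.7   -0.6] 0.69
top ferrule_1 [ 0.5935 -0.1768 -0.0042] station mm [-392.5    3.6] 0.95
top block_1 [0.6572 0.1145 0.0267] station mm [-98.3 -45.2] 0.38
top green_mat [ 0.593 -0.191 -0.001] station mm [-406.7    3.4] 0.6
side carrier [0.6243 0.3869 0.0217] station mm [172.    1.4] 0.72
side carrier [0.6132 0.0803 0.023 ] station mm [-134.7   -3. ] 0.66
side ferrule_1 [0.3362 0.0407 0.0009] station mm [-188.3  271.6] 0.81
side block_1 [0.6565 0.1148 0.0288] station mm [-98.1 -44.5] 0.65
side green_mat [ 5.928e-01 -1.901e-01 -5.000e-04] station mm [-405.8    3.7] 0.92
```

Emit:
{"name": "move_arm", "arguments": {"series": "0 0 6 0 1;0 0 12 0 1;0 0 15 0 1;0 0 15.5 0 1;0 0 15.5 0 1;0 0 15.5 0 -1;0 0 15.5 0 -1;0 0 15.5 0 -1"}}

```text
time_s: 62.72
position: [0.6551, 0.1175, 0.0309]
tool_rot: [[-0.999, 0.051, 0.002], [0.051, 0.999, -0.0], [-0.002, -0.0, -1.0]]
ft_force: [-0.6, -0.1, 6.3]
grip_width: 0.0449
gripper_force: 51.2
```

Emit:
{"name": "move_arm", "arguments": {"series": "0 0 0 0 -1;0 0 0 0 -1;0 0 -1 0 -1;0 0 -3 0 -1;0 0 -7 0 -1;0 0 -11 0 -1;0 0 -15.2 0 -1;0 0 -15.2 0 -1"}}

```text
time_s: 63.72
position: [0.6558, 0.1178, 0.1857]
tool_rot: [[-0.999, 0.051, 0.007], [0.051, 0.999, 0.0], [-0.007, 0.0, -1.0]]
ft_force: [0.5, -0.1, -2.7]
grip_width: 0.0447
gripper_force: 51.8
```

```bash
python3 p.py 0.588,-0.275,0.18,87.1; python3 look.py carrier ferrule_1 block_1| grep -v " 0.33"
```

```text
t 63.73 pos [0.6558 0.1178 0.1857] a 87.1 w 0.0447 F [ 0.5 -0.1 -2.7] tilt 0.41
0.588,-0.275,0.18,87.1 -> [  4.77 -39.57   0.57] turn -0.0  rows 7.0
top carrier [0.6124 0.0837 0.0193] station mm [-131.4   -2. ] 0.83
top ferrule_1 [ 0.5916 -0.1748 -0.0034] station mm [-390.6    5.6] 0.67
top block_1 [0.6601 0.1153 0.1803] station mm [-97.4 -48.1] 0.53
top block_1 [ 5.870e-01 -1.883e-01 -5.000e-04] station mm [-404.3    9.6] 0.47
side carrier [0.6128 0.0779 0.0212] station mm [-137.1   -2.7] 0.9
side ferrule_1 [ 0.5909 -0.1734 -0.0006] station mm [-389.2    6.4] 0.8
side ferrule_1 [ 3.309e-01 -2.733e-01 -3.000e-04] station mm [-502.1  261. ] 0.62
side block_1 [0.6545 0.1189 0.1748] station mm [-94.1 -42.3] 0.78
side block_1 [ 0.59   -0.393  -0.0018] station mm [-608.6   -3.8] 0.63
```

I'll set the block at y≈−0.25 with the fingers across the mat so that they stay clear of the stand.

Emit:
{"name": "move_arm", "arguments": {"series": "4.8 -5 0 10.6 -1;4.8 -10 0 21.2 -1;4.8 -15 0 31.9 -1;4.8 -20 0 42.5 -1;4.8 -25 0 53.1 -1;4.8 -30 0 63.7 -1;4.8 -35 0 74.4 -1;4.8 -37.1 0 85 -1"}}

```text
time_s: 65.12
position: [0.587, -0.2532, 0.1809]
tool_rot: [[-0.027, 1.0, -0.001], [1.0, 0.027, 0.0], [0.0, -0.001, -1.0]]
ft_force: [0.1, 0.1, -1.2]
grip_width: 0.0447
gripper_force: 51.8
```

Emit:
{"name": "move_arm", "arguments": {"series": "0 0 0 0 -1;0 0 5 0 -1;0 0 10 0 -1;0 0 14 0 -1;0 0 16 0 -1;0 0 17 0 -1;0 0 17.4 0 -1;0 0 17.4 0 -1"}}

```text
time_s: 66.12
position: [0.5881, -0.2503, 0.0083]
tool_rot: [[-0.037, 0.999, 0.001], [0.999, 0.037, -0.001], [-0.001, 0.001, -1.0]]
ft_force: [0.2, -0.3, -1.3]
grip_width: 0.0448
gripper_force: 51.8
```

```bash
python3 p.py 0.589,-0.25,0.005,2; python3 look.py ferrule_1 block_1 green_mat| grep -v " 0.33"
```

```text
t 66.12 pos [ 0.5881 -0.2503  0.0083] a 2.1 w 0.0448 F [ 0.2 -0.3 -1.3] tilt 0.06
0.589,-0.25,0.005,2 -> [0.03 0.1  0.33] turn 0.1  rows 1.0
top ferrule_1 [0.6109 0.0836 0.0204] station mm [-131.5   -0.6] 0.66
top ferrule_1 [ 0.5913 -0.1766 -0.0032] station mm [-392.4    5.9] 0.58
top green_mat [ 5.913e-01 -1.883e-01 -1.000e-04] station mm [-404.1    5.3] 0.83
side ferrule_1 [ 3.309e-01 -2.743e-01 -1.000e-04] station mm [-503.1  261. ] 0.92
side ferrule_1 [ 0.5899 -0.1726 -0.0006] station mm [-388.5    7.5] 0.38
side block_1 [ 0.5857 -0.2518  0.006 ] station mm [-467.8    7.6] 0.95
side green_mat [ 0.592  -0.1898 -0.0021] station mm [-405.5    4.5] 0.81
```

Emit:
{"name": "move_arm", "arguments": {"series": "0 0 0.2 0 -1;0 0 0.3 0 -1;0 0 0.4 0 -1;0 0 0.4 0 -1"}}

```text
time_s: 67.03
position: [0.5876, -0.2505, 0.0049]
tool_rot: [[-0.036, 0.999, 0.0], [0.999, 0.036, -0.001], [-0.001, 0.0, -1.0]]
ft_force: [-2.9, 1.4, 9.4]
grip_width: 0.0452
gripper_force: 53.0
```

Standing on the mat; release and withdraw straight up.

Emit:
{"name": "move_arm", "arguments": {"series": "0 0 0 0 1;0 0 0 0 1;0 0 0 0 1;0 0 0 0 1;0 0 -5 0 1;0 0 -11 0 1;0 0 -17 0 1;0 0 -20 0 1"}}

```text
time_s: 68.03
position: [0.5883, -0.2507, 0.2075]
tool_rot: [[-0.036, 0.999, 0.004], [0.999, 0.036, -0.003], [-0.003, 0.004, -1.0]]
ft_force: [0.8, -0.1, 0.1]
grip_width: 0.0852
gripper_force: 0.0
```

Emit:
{"name": "move_arm", "arguments": {"series": "0 -6 0 0 1;0 -12 0 0 1;0 -18 0 0 1;0 -18 0 0 1;0 -18 0 0 1;0 -18 0 0 1"}}

```text
time_s: 68.78
position: [0.4088, -0.257, 0.2035]
tool_rot: [[-0.037, 0.999, 0.0], [0.999, 0.037, -0.0], [-0.0, 0.0, -1.0]]
ft_force: [-0.7, 0.8, 0.7]
grip_width: 0.0856
gripper_force: 0.0
```

```bash
python3 p.py; for i in 1 2; do python3 look.py carrier carrier_handle ferrule_1 block_1 green_mat spray pot spanner; done; python3 - <<'E'
from h import *
c=Cam("side");t=Cam("top")
cv2.imwrite("pics/z.png",np.hstack([cv2.resize(t.px[60:330,60:580],(400,208*1)),cv2.resize(c.px[130:430,220:520],(400,400),interpolation=cv2.INTER_CUBIC)[:208]]) if 0 else np.hstack([cv2.resize(t.px[100:300,280:480],(400,400),interpolation=cv2.INTER_CUBIC),cv2.resize(c.px[170:370,270:470],(400,400),interpolation=cv2.INTER_CUBIC)]))
E
```

```text
t 68.78 pos [ 0.4088 -0.257   0.2035] a 2.1 w 0.0856 F [-0.7  0.8  0.7] tilt 0.01
top carrier [0.6104 0.0803 0.0201] station mm [-134.9   -0.2] 0.79
top carrier [0.5679 0.046  0.0261] station mm [-171.3   40.5] 0.67
top carrier_handle [ 0.6054 -0.074   0.1139] station mm [-289.2   -3. ] 0.61
top ferrule_1 [ 0.5919 -0.1767 -0.0025] station mm [-392.5    5.3] 0.73
top ferrule_1 [ 0.3392  0.0406 -0.0033] station mm [-188.2  268.6] 0.72
top block_1 [ 0.5901 -0.2517 -0.001 ] station mm [-467.5    3.3] 0.66
top block_1 [0.4677 0.2616 0.1124] station mm [ 39.  151.5] 0.43
top block_1 [0.6536 0.114  0.0281] station mm [-99.  -41.7] 0.31
top green_mat [ 0.5882 -0.1893 -0.0038] station mm [-405.2    8.3] 0.78
top spray [ 0.4202  0.3668 -0.0018] station mm [141.6 204.2] 0.55
top spray [0.658  0.1147 0.0262] station mm [-98.1 -46. ] 0.52
top pot [ 0.3201 -0.4377  0.0044] station mm [-666.9  263.5] 0.76
top spanner [0.3423 0.2566 0.0041] station mm [ 27.6 276.5] 0.83
side carrier [0.6148 0.0817 0.022 ] station mm [-133.2   -4.5] 0.72
side carrier [0.5658 0.043  0.0268] station mm [-174.4   42.4] 
[... 1504 characters left out ...]
 [0.6114 0.0781 0.0227] station mm [-137.    -1.3] 0.68
side carrier [0.6242 0.2481 0.0259] station mm [33.4 -5.5] 0.58
side carrier_handle [ 0.6044 -0.0696  0.1123] station mm [-284.9   -1.8] 0.73
side ferrule_1 [ 0.3352 -0.2732 -0.0004] station mm [-501.8  256.7] 0.83
side ferrule_1 [ 0.59   -0.1733  0.0006] station mm [-389.2    7.3] 0.76
side ferrule_1 [ 0.3378  0.0397 -0.0031] station mm [-189.2  270. ] 0.51
side block_1 [ 0.5878 -0.2492  0.0045] station mm [-465.1    5.7] 0.81
side green_mat [ 0.5922 -0.1932 -0.0014] station mm [-408.9    4.1] 0.63
side green_mat [ 0.6034 -0.0691  0.1096] station mm [-284.4   -0.8] 0.43
side pot [ 0.3188 -0.4395 -0.0016] station mm [-668.7  264.7] 0.63
```

View pics/z.png

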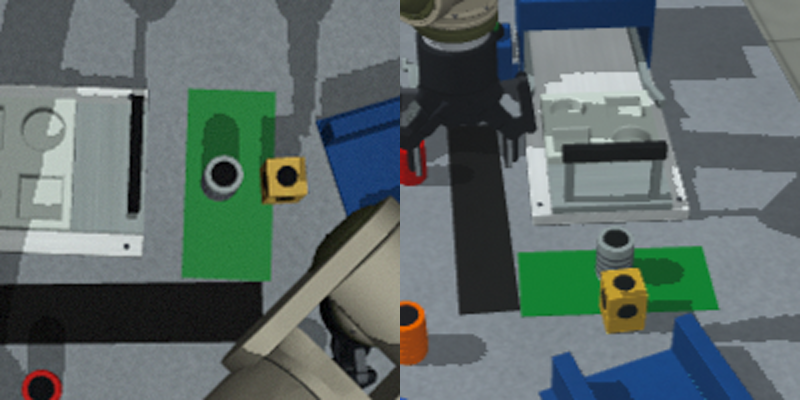

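The picture shows the ferrule (222,175) on the mat but the block (285,180) past its edge: the mat's long side runs along world x. The carrier is empty and flat. Moving the block to the near half of the mat.

Emit:
{"name": "move_arm", "arguments": {"series": "0 6 0 0 1;0 12 0 0 1;0 18 0 0 1;0 18 0 0 1;0 18 5 0 1;0 18 11 0 1;0 18 15 0 1;0 18 15 0 1"}}

```text
time_s: 71.68
position: [0.5856, -0.2498, 0.0515]
tool_rot: [[-0.036, 0.999, -0.005], [0.999, 0.036, 0.003], [0.003, -0.005, -1.0]]
ft_force: [-0.2, 0.5, 0.3]
grip_width: 0.0852
gripper_force: 0.0
```

Emit:
{"name": "move_arm", "arguments": {"series": "0 0 3 0 1;0 0 4.6 0 1;0 0 4.6 0 1;0 0 4.6 0 -1;0 0 4.6 0 -1;0 0 4.6 0 -1;0 0 4.6 0 -1;0 0 4.6 0 -1"}}

```text
time_s: 72.68
position: [0.588, -0.2507, 0.0089]
tool_rot: [[-0.036, 0.999, 0.001], [0.999, 0.036, -0.001], [-0.001, 0.001, -1.0]]
ft_force: [-2.5, 1.1, 5.4]
grip_width: 0.0443
gripper_force: 51.3
```

Emit:
{"name": "move_arm", "arguments": {"series": "0 0 -1 0 -1;0 0 -4 0 -1;0 0 -8 0 -1;0 0 -11 0 -1;0 0 -11 0 -1;0 0 -11 0 -1"}}

```text
time_s: 73.42
position: [0.5871, -0.25, 0.1163]
tool_rot: [[-0.036, 0.999, -0.002], [0.999, 0.036, 0.001], [0.001, -0.002, -1.0]]
ft_force: [0.4, -0.2, -1.6]
grip_width: 0.0447
gripper_force: 51.7
```

```bash
python3 p.py 0.503,-0.186,0.117,2.1 0.503,-0.186,0.008,2.1; python3 look.py ferrule_1 block_1|grep -v " 0.33"
```

```text
t 73.42 pos [ 0.5871 -0.25    0.1163] a 2.1 w 0.0447 F [ 0.4 -0.2 -1.6] tilt 0.13
0.503,-0.186,0.117,2.1 -> [ 6.7  -8.17 -0.07] turn -0.0  rows 2.0
0.503,-0.186,0.008,2.1 -> [ 0.   0.  10.9] turn 0.0  rows 2.0
top ferrule_1 [ 3.315e-01 -2.778e-01  2.000e-04] station mm [-506.6  260.2] 0.62
top ferrule_1 [ 0.5925 -0.174  -0.0019] station mm [-389.7    4.8] 0.59
top block_1 [0.6121 0.0805 0.0182] station mm [-134.6   -1.9] 0.48
side ferrule_1 [ 0.5884 -0.1712  0.001 ] station mm [-387.2    9. ] 0.63
side block_1 [ 0.5853 -0.248   0.1105] station mm [-464.     8.2] 0.64
```

Emit:
{"name": "move_arm", "arguments": {"series": "3.4 -4.1 0 0 -1;6.7 -8.2 0 0 -1;6.7 -8.2 0 0 -1;6.7 -8.2 4 0 -1;6.7 -8.2 8 0 -1;6.7 -8.2 10 0 -1;6.7 -8.2 10.5 0 -1;6.7 -8.2 10.5 0 -1"}}

```text
time_s: 74.72
position: [0.504, -0.1869, 0.013]
tool_rot: [[-0.036, 0.999, 0.001], [0.999, 0.036, -0.001], [-0.001, 0.001, -1.0]]
ft_force: [0.3, 0.7, -1.0]
grip_width: 0.0444
gripper_force: 51.9
```

Emit:
{"name": "move_arm", "arguments": {"series": "0 0 0.2 0 -1;0 0 0.4 0 -1;0 0 0.4 0 -1"}}

```text
time_s: 75.1
position: [0.5035, -0.1866, 0.0089]
tool_rot: [[-0.036, 0.999, 0.001], [0.999, 0.036, -0.0], [-0.0, 0.001, -1.0]]
ft_force: [-0.1, 0.1, -0.7]
grip_width: 0.0449
gripper_force: 52.0
```

Emit:
{"name": "move_arm", "arguments": {"series": "0 0 0.1 0 -1;0 0 0.2 0 -1;0 0 0.2 0 -1"}}

```text
time_s: 75.47
position: [0.5035, -0.1867, 0.0088]
tool_rot: [[-0.036, 0.999, 0.002], [0.999, 0.036, -0.001], [-0.001, 0.001, -1.0]]
ft_force: [-5.4, 2.0, 18.6]
grip_width: 0.0445
gripper_force: 54.3
```

Emit:
{"name": "move_arm", "arguments": {"series": "0 0 -0.1 0 0.5;0 0 -0.1 0 0.5;0 0 -0.1 0 0.5;0 0 -0.1 0 0.5;0 0 -5 0 0.5;0 0 -11 0 0.5;0 0 -17 0 0.5;0 0 -20 0 0.5"}}

```text
time_s: 76.47
position: [0.5039, -0.1867, 0.2099]
tool_rot: [[-0.036, 0.999, 0.004], [0.999, 0.036, -0.002], [-0.003, 0.004, -1.0]]
ft_force: [0.4, 0.8, -1.1]
grip_width: 0.0635
gripper_force: 0.0
```

Emit:
{"name": "move_arm", "arguments": {"series": "0 -6 0 0 1;0 -12 0 0 1;0 -12 0 0 1;0 -12 0 0 1;0 -12 0 0 1;0 -12 0 0 1"}}

```text
time_s: 77.22
position: [0.384, -0.1908, 0.2064]
tool_rot: [[-0.037, 0.999, -0.0], [0.999, 0.037, 0.0], [0.0, -0.0, -1.0]]
ft_force: [-0.2, -0.5, -0.4]
grip_width: 0.0854
gripper_force: 0.0
```

```bash
python3 p.py; for i in 1 2; do python3 look.py carrier ferrule_1 block_1 green_mat|grep -v " 0.33"; done; python3 - <<'E'
from h import *
t=Cam("top"); hsv=cv2.cvtColor(t.px,cv2.COLOR_BGR2HSV)
mb=((hsv[...,0]>15)&(hsv[...,0]<30)&(hsv[...,1]>90)&(hsv[...,2]>110)).astype(np.uint8); mb[:,:350]=0; mb[:,430:]=0
print("block",rect(t,mb,.06)[0])
mg=((hsv[...,0]>50)&(hsv[...,0]<75)&(hsv[...,1]>150)).astype(np.uint8); mg[:,:360]=0; mg[:,440:]=0
r=rect(t,mg,.001); print("mat",r[0],cv2.boxPoints(r[0]).round(0).tolist())
for n in("ferrule_1","block_1"):
    for d in spotter.cut_out(n,"side")[:4]:
        p=np.argwhere(d["pixels"]); print(n,round(d["score"],2),p.mean(0).round(0)[::-1],np.ptp(p,axis=0)[::-1])
c=Cam("side"); print(c.proj([[.592,-.1755,.03],[.5035,-.1867,.03]]).round(0))
E
```

```text
t 77.22 pos [ 0.384  -0.1908  0.2064] a 2.1 w 0.0854 F [-0.2 -0.5 -0.4] tilt 0.02
top carrier [0.6078 0.0815 0.0236] station mm [-133.8    2.4] 0.74
top carrier [0.6195 0.2172 0.0045] station mm [ 2.3 -2.4] 0.72
top carrier [ 0.586  -0.3913 -0.0028] station mm [-6.071e+02  3.000e-01] 0.61
top ferrule_1 [ 5.936e-01 -1.771e-01  3.000e-04] station mm [-392.8    3.5] 0.62
top ferrule_1 [0.6104 0.0812 0.0193] station mm [-134.    -0.2] 0.61
top block_1 [ 5.066e-01 -1.907e-01 -2.000e-04] station mm [-410.8   89.7] 0.94
top block_1 [ 0.32   -0.4364  0.0035] station mm [-665.6  263.7] 0.57
top green_mat [ 5.894e-01 -1.908e-01  1.000e-04] station mm [-406.7    7. ] 0.65
side carrier [0.6096 0.0787 0.0235] station mm [-136.5    0.5] 0.79
side ferrule_1 [ 0.5897 -0.1732  0.0011] station mm [-389.1    7.6] 0.78
side block_1 [ 0.5026 -0.1867  0.0008] station mm [-407.    93.9] 0.81
side green_mat [ 0.5919 -0.1898 -0.0028] station mm [-405.6    4.6] 0.63
top carrier [0.6111 0.0805 0.0176] station mm [-134.6   -0.9] 0.72
top ferrule_1 [ 0.5886 -0.1771 -0.0022] station mm [-393.     8.5] 0.91
top bl
[... 270 characters left out ...]

side ferrule_1 [ 0.5892 -0.1731  0.0006] station mm [-389.     8.1] 0.85
side block_1 [ 0.5027 -0.1893  0.0016] station mm [-409.6   93.7] 0.79
side green_mat [ 0.5924 -0.1923 -0.0027] station mm [-408.    4.] 0.91
block ((499.2808532714844, -186.38272094726562), (44.93755340576172, 52.987422943115234), 88.78057861328125)
mat ((588.8795776367188, -189.53372192382812), (106.91779327392578, 237.19488525390625), 86.93286895751953) [[468.0, -237.0], [704.0, -249.0], [710.0, -142.0], [473.0, -130.0]]
ferrule_1 0.95 [273. 336.] [19 30]
ferrule_1 0.73 [377. 298.] [17 29]
ferrule_1 0.7 [274. 249.] [16 26]
ferrule_1 0.49 [371. 246.] [65 62]
block_1 0.65 [342. 303.] [20 28]
[[378. 297.]
 [344. 303.]]
```

Both fittings stand on the mat (mat x −86 and about 0 mm), and the carrier is empty at −135 mm. Handing in.

```bash
python3 -c "
from rig import order
print(order.close_job())"
```

```text
the job is handed in; nothing more can be done
None
```

I ran the batch, one ferrule and one port block, through the marking station and handed the job in at about 77 s; both now stand on the green mat, the empty carrier lies flat on the deck, and the hand-in call returned no verdict.

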